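# Take the chipped octagon out from behind its neighbours

## Robot

A 6-joint arm with a two-finger parallel gripper is mounted at the origin on the work surface. World frame = base frame: x ahead of the robot, y to its left, z up, the work surface at z = 0. Lengths are in m, angles in rad, forces in N, time in s.
With the tool pointing down it reaches from about 0.425 to 0.925 m from the base axis. Payload 12.5 kg.
Tool frame: the origin (TCP) lies midway between the tips of the shut fingers; the grasp point (between the pads) lies 19 mm behind it; x points along the fingers, y is the direction in which the jaws open and shut, and the axes are right-handed (so a half turn about x gives the same grasp; the last joint's range is limited). The gripper opens to 85 mm and grips with 20 to 120 N. Pads are 22 mm wide; open, the fingers measure 114 mm over their backs; the gripper's body (76 mm by 85 mm) begins 54 mm behind the grasp point. The pads swing forward as they close: fully open they stand 13 mm farther back than shut.
Start: joints at [-1.31, 0.491, 1.559, -0, 1.092, -0.106], TCP at [0.224, -0.583, 0.231] pointing down, gripper open.
Joint ranges: [-3.1, 3.1], [-0.84, 2.19], [0.05, 2.79], [-1.13, 4.28], [0.06, 2.93], [-2.69, 2.69]. Speed limits (rad/s): [2.22, 2.22, 2.79, 3.14, 3.14, 3.14].

## Interface

Orientations are given as a unit quaternion [x, y, z, w].
In Python, from cell import robot gives the robot as it stands. The module is installed in compiled form; this text tells all that it offers.
- The arm moves only by the tool play_rows, never from a script. Its argument "rows" is text: rows parted by semicolons, each of 7 numbers parted by spaces: the shift along the tool's x, y, z in mm, then the turn, a rotation vector about the tool's x, y, z in degrees, then the closure, from -1 (fully open) to 1 (shut). A call has 1 to 12 rows; each row is the pose to reach, as a shift and turn from the pose measured when the call began, along the tool's axes at that moment; what a row does not reach only later rows make up. A row lasts 1/10 s, in which the tool goes at most 50 mm and 8.59 degrees, less where a joint would pass 70% of its speed; a pose out of reach is approached as far as the arm can. A call with a gripper value outside its range is refused whole. The fingers move at their own pace and stop on an object; "grip_force" is the grip in N (left out, the last holds). Time passes only in rows, so rows that repeat a pose let the fingers close. It gives the time, the measured TCP pose, the force and the opening at its end, in the units of the state.
- robot.state(): the state, without advancing time (a new reading comes with each control period).
- robot.grab_frame(name): name is "scene" or "side" or "wrist"; returns a dict with "pixels" (480x640x3 uint8, red, green, blue), "vfov" (degrees; the focal length in pixels is half the picture's height over the tangent of half this angle, whatever the lens; pixels are square), "cx", "cy" (the principal point, pixels), "xyz" and "attitude" of the camera in the world; the wrist camera has in their place "tool_from_camera" (4x4, takes a point from camera to tool coordinates, whose origin is the TCP and whose axes are the tool frame's). Camera axes: x right, y down, z forward; pixel columns grow to the right and rows downward; lengths in m; the calibration is good to about 2 mm. A picture is of the moment at which its call begins: read the wrist's pose just before it. There is no depth.
- robot.sign_off(): hands the job in, once; it reports no verdict.
The state is a dict: "time_s": time; "qpos": joint angles; "joint_vel": joint speeds; "effort": joint torques, N m; "ee_pos": TCP position; "tool_rot": TCP orientation; "wrist_force": force on the tool from outside, world axes, zero at the start; "moment": the same for the moment, N m; "width": finger opening in m.
Only numpy, scipy, OpenCV 4.12 (cv2) and the standard library are available. Lean on these libraries where they do the work, as an engineer would, in place of code of your own. Each camera call takes 0.05 s, during which the arm holds its last target.

## Task

The chipped white octagon tile on the pattern board is hemmed in by the glaze jar, the two blue star tiles and the stop block. First clear the jar and both stars onto the grey stone slab at the side, all three there together, the jar upright and the stars flat; then lay the octagon flat in the bronze cup on the swing arm while they wait on the slab. Finally put the jar and the two stars back on the board, each on the very spot where it stood at the start, the jar upright and the stars flat, and leave the nippers and the mallet head where they lie.

Things in the scene. Friction and masses are not known exactly. Their poses are not given: they have to be found in the camera images.
- octagon_c (a point): Centre (half-way up) of the loose white-glazed octagon tile: 44 mm across flats, 16 mm thick, chipped corners showing terracotta, about 60 g. z is up; flats face along its x and y axes. At the start it lies on the pattern board with the stop block about 7 mm behind it (board +x side), a star about 6 to 16 mm away on either side (board +y and -y) and the jar about 9 mm in front (board -x side), so that it cannot be gripped until they are gone.
- star_large_c (a point): Centre (half-way up) of the larger loose eight-pointed star tile (two crossed squares), cobalt glaze on terracotta: 60 mm across opposite points, 18 mm thick, 80 to 120 g. z is up; a point lies along each of its +-x and +-y axes and half-way between them (every 45 degrees). At the start it lies on the board on one side of the octagon, 60 mm centre to centre, with a pair of points along the board's x axis to within 8 degrees.
- star_small_c (a point): Centre (half-way up) of the smaller loose eight-pointed star tile, as the larger one but 48 mm across opposite points, also 18 mm thick, about 70 g; at the start it lies on the other side of the octagon. Which star is on which side varies.
- jar_c (a point): Centre (half-way up) of the loose glaze jar: upright pale stone-coloured cylinder, 52 mm diameter and 82 mm tall with a cork stopper of 42 mm diameter on top, 94 mm in all (top 47 mm above this point), 150 to 310 g. At the start it stands on the board in front of the octagon, on the robot's side.
- pattern_board: Fixed cedar pattern board, 200 mm (x) by 210 mm (y), 10 mm thick; origin at the centre of its underside on the table, top 10 mm above it. On it at its far edge a fixed dark stop block, 20 mm (x) by 64 mm (y), centred at board x = +69 mm, y = 0, top 24 mm above the table.
- side_slab: Fixed grey stone slab, the side area: 260 mm (x) by 130 mm (y), 12 mm thick; origin at the centre of its underside on the table, top 12 mm above it. A thing is on it when its centre lies over it with at least 5 mm to the edge. It lies left or right of the board.
- cup_in (a point): Centre of the inner floor of the shallow bronze cup on the cedar swing arm, 17 mm above the table: flat floor about 104 mm in diameter, wall rising 25 mm above the floor to a rim of 134 mm outer diameter. The arm holds it from the side away from the robot, to a pivot post 160 mm off along the cup's +x, 80 mm tall. The arm swings stiffly about the post and stays where it is. It is on the side of the board that the slab is not.
- mallet_c (a point): Centre of the squat terracotta mallet head, a bystander: barrel 66 mm diameter, 52 mm tall, standing loose beyond the board's far edge.
- nippers_c (a point): Pivot centre of the brass tile nippers, a bystander lying loose and flat beyond the board's far edge: 14 mm thick, handles reach 130 mm to its -y, jaws 42 mm to its +y, 50 mm wide.

How it is judged:
On the way, in this order (a step that is already met when the one before it is completed fails the run):
1. the jar and both stars are on the side slab together, jar upright, stars flat (x of star_large_c in the frame of side_slab between -0.125 and 0.125 m and y of star_large_c in the frame of side_slab between -0.06 and 0.06 m and z of each of star_large_c, star_small_c in the frame of side_slab below 0.028 m and angle between each of star_large_c, star_small_c, jar_c's own z axis and vertical below 0.15 rad and x of star_small_c in the frame of side_slab between -0.125 and 0.125 m and y of star_small_c in the frame of side_slab between -0.06 and 0.06 m and x of jar_c in the frame of side_slab between -0.125 and 0.125 m and y of jar_c in the frame of side_slab between -0.06 and 0.06 m and z of jar_c in the frame of side_slab below 0.066 m), for 0.2 s.
2. the octagon lies flat in the bronze cup while the jar and both stars are still on the slab (all of step 1 and horizontal distance between octagon_c and cup_in below 0.035 m and z of octagon_c in the frame of cup_in below 0.013 m and angle between octagon_c's own z axis and vertical below 0.15 rad), for 0.2 s.
At the end, for the whole second after the job is handed in: The octagon lies flat in the bronze cup (centre within 35 mm of the cup's centre, on its floor, tilt under 0.15 rad); the jar and both stars are each back within 15 mm of where they stood at the start, upright or flat to 0.1 rad; all released and at rest (horizontal distance between octagon_c and cup_in below 0.035 m and z of octagon_c in the frame of cup_in below 0.013 m and angle between octagon_c's own z axis and vertical below 0.15 rad and distance of each of star_large_c, star_small_c, jar_c from where it was at the start of the episode below 0.015 m and angle between each of star_large_c, star_small_c, jar_c's own z axis and vertical below 0.1 rad and linear speed of each of star_large, star_small, jar, octagon below 0.02 m/s); the robot touches nothing.
It fails at once if the mallet head was pushed more than 25 mm from where it lay (distance of mallet_c from where it was at the start of the episode above 0.025 m).
It fails at once if the pair of nippers was pushed more than 25 mm from where it lay (distance of nippers_c from where it was at the start of the episode above 0.025 m).
It also fails if it takes over 134 s, if anything falls off the work surface, if the arm or the gripper's body presses on something with over 40 N, if the wrist force passes 120 N, or if a joint passes its speed limit or range.

## Working session

There is one attempt and no reset: what is moved stays moved. The work goes in short steps, Python scripts to look and compute and a tool call to move; the robot and the scene stay as the last step left them, time stands still between calls to the robot, and variables do not carry over. Pictures are saved under pics/ and viewed, and the job is handed in when it is done.

Besides the shell and the picture viewer there is one more tool, called by a JSON object that holds its "name" and its "arguments". play_rows: Moves the arm, as the interface text tells. Its arguments: {"type":"object","properties":{"rows":{"type":"string"},"grip_force":{"type":"number"}},"required":["rows"]}

```bash
mkdir -p pics; ls
python3 - <<'E'
from cell import robot
import cv2
print(robot.state())
for n in ["scene","side","wrist"]:
    f=robot.grab_frame(n); p=f.pop("pixels"); print(n,f)
    cv2.imwrite(f"pics/{n}0.png",p[:,:,::-1])
E
```

```text
pics
{'time_s': 0.0, 'qpos': array([-1.30962044e+00,  4.91564100e-01,  1.55946690e+00,  4.78400542e-06,
        1.09168934e+00, -1.05569637e-01]), 'joint_vel': array([-3.78130728e-04,  1.04505071e-03, -2.62668980e-03, -1.44259164e-05,
       -2.41189852e-04,  3.33284504e-04]), 'effort': array([ 9.26243847e-04, -6.18453026e+01, -2.61591733e+01, -9.61572300e-05,
        3.97908414e-03, -1.43880743e-05]), 'ee_pos': array([ 0.22409202, -0.58319733,  0.23071891]), 'tool_rot': array([-0.69522216, -0.12933549,  0.69528115, -0.12854028]), 'wrist_force': array([0.10882775, 0.11643961, 0.16541777]), 'moment': array([ 0.03859568,  0.01836438, -0.05674606]), 'width': 0.08547712508766388}
scene {'vfov': 54.2460637450757, 'cx': 320.1665729119626, 'cy': 236.19809261173964, 'xyz': array([ 1.11447426, -0.485247  ,  0.53540838]), 'attitude': array([ 0.80306367,  0.35143704, -0.18275635, -0.4451751 ])}
side {'vfov': 52.00831163773624, 'cx': 309.1501693940646, 'cy': 236.44487670260685, 'xyz': array([ 0.51418272, -0.78847054,  0.51593012]), 'attitude': array([ 0.85980996, -0.0464823 ,  0.03800013, -0.5070722 ])}
wrist {'vfov': 61.1189667233501, 'cx': 320.37647645004296, 'cy': 246.27281694439398, 'tool_from_camera': array([[-9.99131708e-04, -3.04045267e-01,  9.52657062e-01,
        -1.42511702e-01],
       [ 9.99999468e-01, -5.47597792e-04,  8.74015102e-04,
        -1.13728553e-03],
       [ 2.55932749e-04,  9.52657428e-01,  3.04045652e-01,
        -7.79236501e-02],
       [ 0.00000000e+00,  0.00000000e+00,  0.00000000e+00,
         1.00000000e+00]])}
```

View pics/scene0.png

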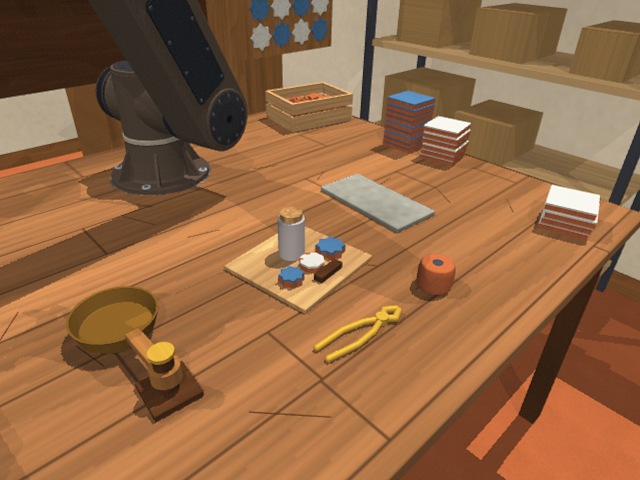

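View pics/side0.png

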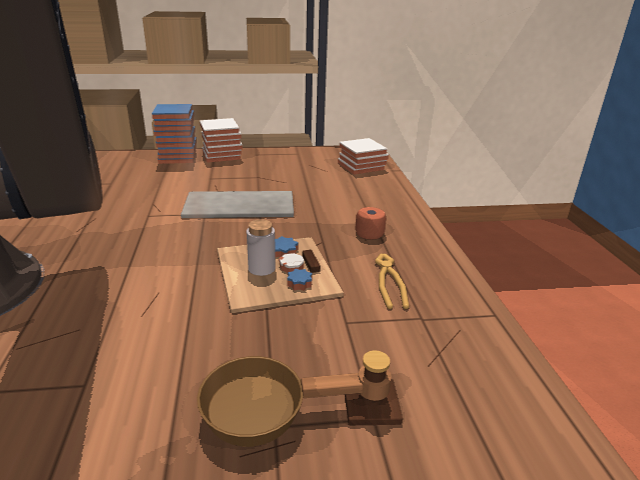

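View pics/wrist0.png

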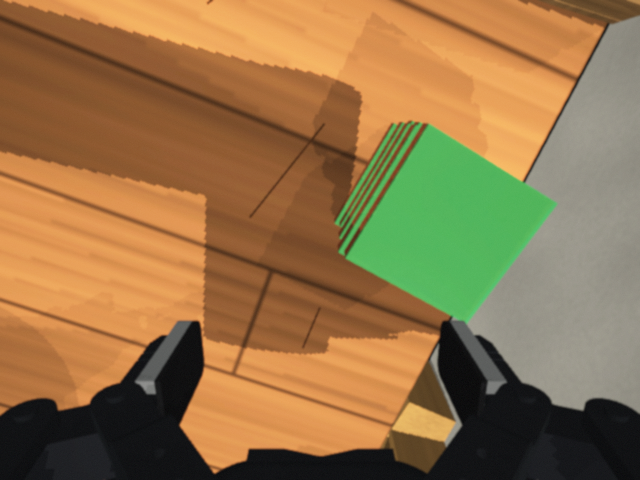

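```bash
cat > h.py <<'E'
import numpy as np, cv2
from scipy.spatial.transform import Rotation as R
C={'scene':dict(vfov=54.2460637450757,cx=320.1665729119626,cy=236.19809261173964,xyz=np.array([1.11447426,-0.485247,0.53540838]),att=[0.80306367,0.35143704,-0.18275635,-0.4451751]),
'side':dict(vfov=52.00831163773624,cx=309.1501693940646,cy=236.44487670260685,xyz=np.array([0.51418272,-0.78847054,0.51593012]),att=[0.85980996,-0.0464823,0.03800013,-0.5070722])}
def par(n):
    c=C[n]; return 240/np.tan(np.radians(c['vfov']/2)),c['cx'],c['cy'],c['xyz'],R.from_quat(c['att']).as_matrix()
def p2w(n,u,v,z):
    f,cx,cy,t,M=par(n); d=M@np.array([(u-cx)/f,(v-cy)/f,1]); return t+d*(z-t[2])/d[2]
def w2p(n,P):
    f,cx,cy,t,M=par(n); q=(np.atleast_2d(P)-t)@M; return np.c_[cx+f*q[:,0]/q[:,2],cy+f*q[:,1]/q[:,2]]
E
python3 - <<'E'
from h import *
for n,b in (('scene',(200,160,460,370)),('side',(170,170,430,330))):
    im=cv2.imread(f'pics/{n}0.png'); x0,y0,x1,y1=b
    c=cv2.resize(im[y0:y1,x0:x1],None,fx=3,fy=3,interpolation=cv2.INTER_CUBIC)
    for g in range((x0//20+1)*20,x1,20): cv2.putText(c,str(g),((g-x0)*3,10),0,.35,(0,0,0),1); cv2.line(c,((g-x0)*3,12),((g-x0)*3,18),(0,0,0),1)
    for g in range((y0//20+1)*20,y1,20): cv2.putText(c,str(g),(0,(g-y0)*3+4),0,.35,(0,0,0),1)
    cv2.imwrite(f'pics/{n}0c.png',c[:600,:800])
for n,u,v in (('scene',312,261),('side',291,261)): print(n,p2w(n,u,v,.026))
for n,u,v in (('scene',113,308),('side',251,372)): print(n,p2w(n,u,v,.042))
for n,u,v in (('scene',291,213),('side',260,227)): print(n,p2w(n,u,v,.104))
E
```

```text
scene [0.59166873 0.00067619 0.026     ]
side [5.82754842e-01 2.52408514e-04 2.60000000e-02]
scene [ 0.49410073 -0.33138823  0.042     ]
side [ 0.50356969 -0.29917434  0.042     ]
scene [0.53289377 0.00063089 0.104     ]
side [ 0.52659501 -0.00532187  0.104     ]
```

View pics/scene0c.png

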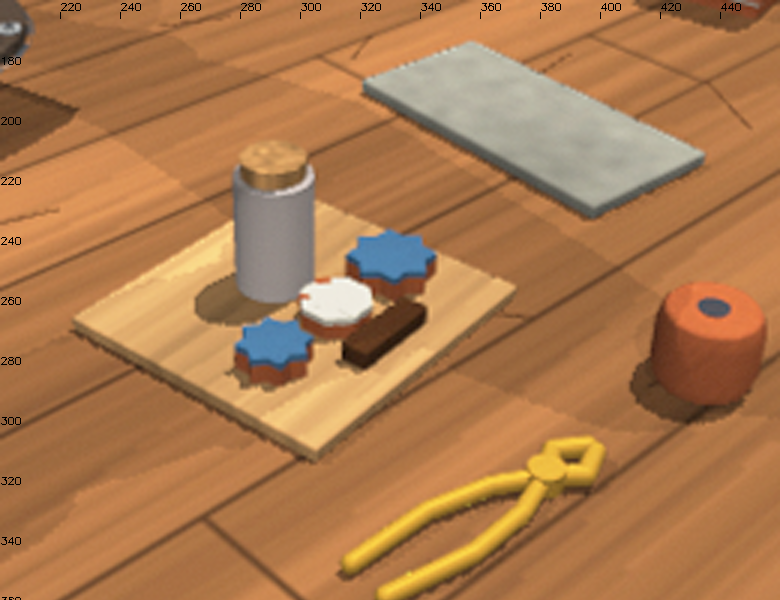

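View pics/side0c.png

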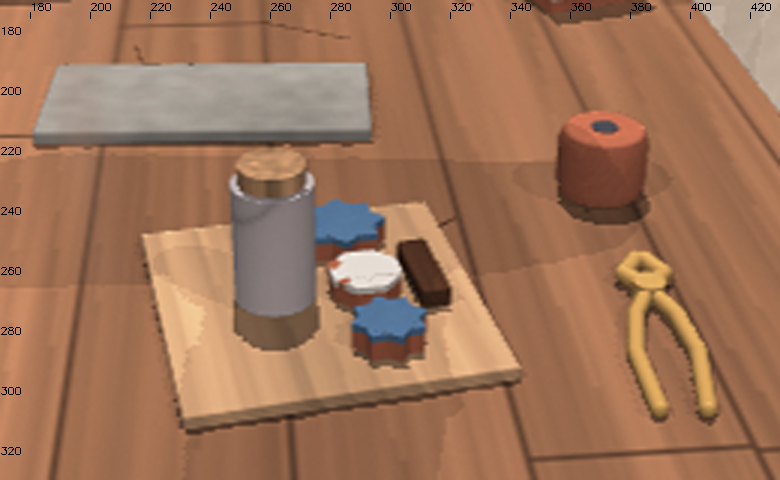

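```bash
cat > fit.py <<'E'
from h import *
from scipy.optimize import least_squares
S={'scene':dict(b=[(224,266.7),(306,310.7),(372,256),(305,226)],s=[(321,188.3),(357.3,174),(434.3,211.7),(399,230.7)]),
 'side':dict(b=[(217.7,248),(231.7,310),(343.3,294.7),(311.7,237.7)],s=[(181.7,216),(189.3,192),(292.7,191),(293.7,216)])}
# corner order: (-x,-y),... in local signs
sg={'scene':dict(b=[(-1,-1),(1,-1),(1,1),(-1,1)],s=[(-1,-1),(-1,1),(1,1),(1,-1)]),
 'side':dict(b=[(-1,1),(-1,-1),(1,-1),(1,1)],s=[(-1,-1),(-1,1),(1,1),(1,-1)])}
def dist(n,p,k):
    f,cx,cy,_,_=par(n); x=(p[:,0]-cx)/f; y=(p[:,1]-cy)/f; r2=x*x+y*y; s=1+k*r2
    return np.c_[cx+f*x*s,cy+f*y*s]
def fish(n,p):
    f,cx,cy,_,_=par(n); x=(p[:,0]-cx)/f; y=(p[:,1]-cy)/f; r=np.hypot(x,y); s=np.arctan(r)/r
    return np.c_[cx+f*x*s,cy+f*y*s]
def model(P,mode):
    out=[]
    for i,n in enumerate(('scene','side')):
        for o,(hx,hy,z),q in (('b',(.1,.105,.01),P[:3]),('s',(.13,.065,.012),P[3:6])):
            c,s=np.cos(q[2]),np.sin(q[2]); L=np.array(sg[n][o])*[hx,hy]
            W=np.c_[L@np.array([[c,s],[-s,c]])+q[:2],np.full(4,z)]
            p=w2p(n,W)
            p=dist(n,p,P[6+i]) if mode=='k' else fish(n,p) if mode=='f' else p
            out.append(p-np.array(S[n][o]))
    return np.concatenate(out)
for mode in 'pkf':
    r=least_squares(lambda P:model(P,mode).ravel(),[.56,0,0,.55,.25,0,0,0],loss='soft_l1')
    e=model(r.x,mode); print(mode,r.x.round(4),np.sqrt((e**2).mean()).round(2)); print(e.round(1).tolist())
E
python3 fit.py
```

```text
p [ 5.568e-01 -3.000e-04  1.495e-01  4.874e-01  2.997e-01 -5.300e-02
  0.000e+00  0.000e+00] 2.17
[[-1.0, -1.4], [-1.6, -0.4], [0.5, -0.9], [-9.6, -4.2], [-2.2, -1.5], [-1.0, -0.8], [0.9, -0.6], [-1.8, -1.0], [0.5, 0.1], [0.2, -0.2], [2.0, -1.8], [1.4, -0.7], [-0.0, -0.7], [0.7, 0.2], [1.0, 0.2], [2.1, -2.2]]
k [ 0.5573 -0.0008  0.1487  0.4893  0.3004 -0.0459 -0.2213  0.1331] 2.15
[[-0.1, -1.5], [-1.6, -0.5], [0.4, -0.7], [-9.5, -4.0], [-1.6, -1.0], [-0.8, -0.3], [0.3, -0.2], [-0.9, -0.8], [0.4, 0.2], [0.0, 0.3], [2.5, -1.4], [1.7, -0.6], [-0.1, -0.9], [0.3, -0.2], [1.5, -0.1], [3.1, -2.5]]
f [ 0.556  -0.0017  0.147   0.4863  0.304  -0.0523  0.      0.    ] 2.38
[[-0.3, -1.8], [-2.6, -0.9], [-0.4, -0.8], [-10.1, -4.1], [-1.2, -2.0], [-0.5, -0.8], [-0.8, -0.8], [-1.6, -1.9], [1.2, 0.3], [0.8, -0.9], [1.4, -1.5], [1.2, -0.3], [2.6, -1.0], [3.0, 0.5], [0.5, -0.3], [1.5, -2.9]]
```

```bash
cat >> h.py <<'E'
def tgt(st,pos,yaw=None):
    """row (mm,deg) from current state to TCP pos [m], tool down, tool y axis at world angle yaw (deg)"""
    M=R.from_quat(st['tool_rot']).as_matrix(); p=np.array(st['ee_pos'])
    d=M.T@(np.array(pos)-p)*1e3
    cur=np.degrees(np.arctan2(M[1,1],M[0,1]))
    if yaw is None: yaw=cur
    c,s=np.cos(np.radians(yaw)),np.sin(np.radians(yaw))
    T=np.array([[0,c,0],[0,s,0],[-1,0,0]],float); T[:,2]=np.cross(T[:,0],T[:,1])
    rv=np.degrees(R.from_matrix(M.T@T).as_rotvec())
    return d.round(1),rv.round(2),'yaw now %.1f'%cur,'rows ~%d'%np.ceil(max(np.linalg.norm(d)/50,np.linalg.norm(rv)/8.59))
E
python3 - <<'E'
from h import *
from cell import robot
s=robot.state(); M=R.from_quat(s['tool_rot']).as_matrix(); print(M.round(3))
print(tgt(s,[.42,-.28,.36]))
print(tgt(s,[.42,-.28,.36],0))
print(tgt(s,[.42,-.28,.36],90),tgt(s,[.42,-.28,.36],-90))
E
```

```text
[[-0.     0.359 -0.933]
 [ 0.001 -0.933 -0.359]
 [-1.    -0.001 -0.   ]]
(array([-128.9, -212.9, -291.6]), array([-0.  , -0.  ,  0.05]), 'yaw now -69.0', 'rows ~8')
(array([-128.9, -212.9, -291.6]), array([-6.898e+01, -3.000e-02,  4.000e-02]), 'yaw now -69.0', 'rows ~9')
(array([-128.9, -212.9, -291.6]), array([-1.5898e+02, -7.0000e-02,  1.0000e-02]), 'yaw now -69.0', 'rows ~19') (array([-128.9, -212.9, -291.6]), array([21.02,  0.  ,  0.05]), 'yaw now -69.0', 'rows ~8')
```

Run:
```python
from h import *
from cell import robot
s=robot.state()
print(tgt(s,[.56,-.31,.32],-90))
```

```text
(array([ -89. , -134.7, -411.5]), array([21.02,  0.  ,  0.05]), 'yaw now -69.0', 'rows ~9')
```

{"name": "play_rows", "arguments": {"rows": "-89 -135 -411 21 0 0 -1;-89 -135 -411 21 0 0 -1;-89 -135 -411 21 0 0 -1;-89 -135 -411 21 0 0 -1;-89 -135 -411 21 0 0 -1;-89 -135 -411 21 0 0 -1;-89 -135 -411 21 0 0 -1;-89 -135 -411 21 0 0 -1;-89 -135 -411 21 0 0 -1;-89 -135 -411 21 0 0 -1;-89 -135 -411 21 0 0 -1;-89 -135 -411 21 0 0 -1", "grip_force": 40}}

```text
time_s: 1.35
ee_pos: [0.5587, -0.3104, 0.3195]
tool_rot: [-0.707, -0.0, 0.708, 0.001]
wrist_force: [-0.4, -0.7, -0.1]
width: 0.0857
```

```bash
cat >> h.py <<'E'
def grabw(name):
    from cell import robot
    s=robot.state(); f=robot.grab_frame('wrist'); cv2.imwrite(f'pics/{name}.png',f['pixels'][:,:,::-1])
    T=np.eye(4); T[:3,:3]=R.from_quat(s['tool_rot']).as_matrix(); T[:3,3]=s['ee_pos']; T=T@f['tool_from_camera']
    np.savez(f'pics/{name}.npz',T=T,K=[240/np.tan(np.radians(f['vfov']/2)),f['cx'],f['cy']])
    return s
def loadw(name,alias='w'):
    d=np.load(f'pics/{name}.npz'); return d['T'],d['K']
def wp2w(name,u,v,z):
    T,(f,cx,cy)=loadw(name); d=T[:3,:3]@np.array([(u-cx)/f,(v-cy)/f,1]); t=T[:3,3]; return t+d*(z-t[2])/d[2]
def ww2p(name,P):
    T,(f,cx,cy)=loadw(name); q=(np.atleast_2d(P)-T[:3,3])@T[:3,:3]; return np.c_[cx+f*q[:,0]/q[:,2],cy+f*q[:,1]/q[:,2]]
E
python3 - <<'E'
from h import *
s=grabw('wcup'); print(s['time_s'],s['ee_pos'],s['wrist_force'])
print(tgt(s,[.61,.02,.32],-90))
E
```

```text
1.35 [ 0.55866507 -0.31040712  0.31952087] [-0.35385875 -0.66997808 -0.14307417]
(array([-2.000e-01, -3.304e+02, -5.120e+01]), array([-0.02,  0.07,  0.07]), 'yaw now -90.0', 'rows ~7')
```

View pics/wcup.png

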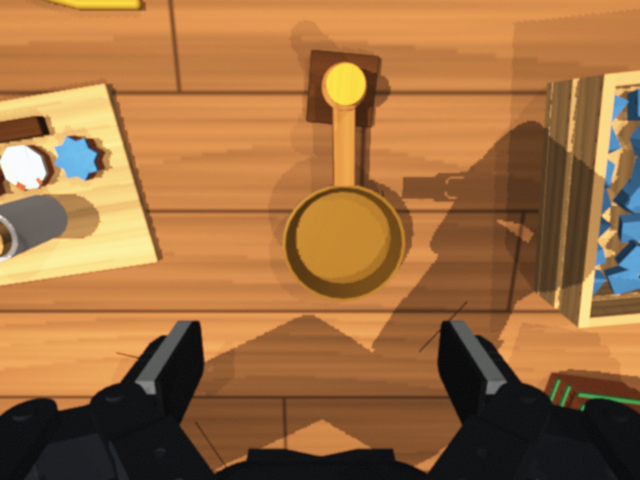

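{"name": "play_rows", "arguments": {"rows": "0 -330 -51 0 0 0 -1;0 -330 -51 0 0 0 -1;0 -330 -51 0 0 0 -1;0 -330 -51 0 0 0 -1;0 -330 -51 0 0 0 -1;0 -330 -51 0 0 0 -1;0 -330 -51 0 0 0 -1;0 -330 -51 0 0 0 -1;0 -330 -51 0 0 0 -1;0 -330 -51 0 0 0 -1"}}

```text
time_s: 2.4
ee_pos: [0.6097, 0.0177, 0.3199]
tool_rot: [-0.707, 0.001, 0.708, 0.001]
wrist_force: [-0.2, -1.0, 0.1]
width: 0.0854
```

Run:
```python
from h import *
s=grabw('wboard'); print(s['time_s'],s['ee_pos'],s['wrist_force'])
print('floor',wp2w('wcup',343,237,.017),'rim',wp2w('wcup',345,242,.042),[wp2w('wcup',u,242,.042) for u in (284,405)])
```

```text
2.4 [0.60965059 0.017712   0.31988285] [-0.16685904 -1.00927961  0.10519629]
floor [ 0.50502646 -0.33514875  0.017     ] rim [ 0.50676902 -0.33596157  0.042     ] [array([ 0.50680472, -0.2700128 ,  0.042     ]), array([ 0.50673391, -0.40082569,  0.042     ])]
```

View pics/wboard.png

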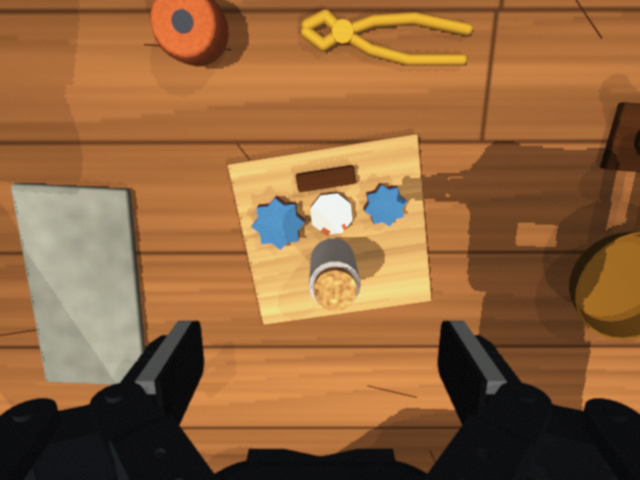

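Run:
```python
from h import *
n='wboard'
im=cv2.imread(f'pics/{n}.png'); x0,y0,x1,y1=225,130,435,330
c=cv2.resize(im[y0:y1,x0:x1],None,fx=3,fy=3,interpolation=cv2.INTER_CUBIC); cv2.imwrite('pics/wboardc.png',c)
hsv=cv2.cvtColor(im,cv2.COLOR_BGR2HSV)
m=cv2.inRange(hsv,(100,120,80),(120,255,255)); k,l,st,ce=cv2.connectedComponentsWithStats(m)
for i in range(1,k):
    if st[i,4]>200: print('blue',st[i],ce[i],wp2w(n,*ce[i],.028).round(4))
m=cv2.inRange(hsv,(0,0,190),(180,60,255)); k,l,st,ce=cv2.connectedComponentsWithStats(m)
for i in range(1,k):
    if st[i,4]>200: print('white',st[i],ce[i],wp2w(n,*ce[i],.026).round(4))
B=[(229,165),(417,135),(431,299),(264,324)]
Bw=np.array([wp2w(n,u,v,.01)[:2] for u,v in B]);print('board',Bw.round(4).tolist(),Bw.mean(0),[np.linalg.norm(Bw[i]-Bw[(i+1)%4]).round(4) for i in range(4)])
e=Bw[0]-Bw[3]; e2=Bw[1]-Bw[2];print(np.degrees([np.arctan2(*v[::-1]) for v in (e,e2,Bw[0]-Bw[1],Bw[3]-Bw[2])]))
Sl=[(12,185),(130,188),(142,380),(44,382)]
print('slab',np.array([wp2w(n,u,v,.012)[:2] for u,v in Sl]).round(4).tolist())
print('jar cork',wp2w(n,335,290,.104))
```

```text
blue [ 365  186   41   39 1028] [384.92315175 204.83365759] [ 0.5954 -0.0514  0.028 ]
blue [ 253  199   51   49 1563] [277.82981446 223.05310301] [0.5753 0.0656 0.028 ]
white [ 311  194   42   40 1253] [331.05267358 212.74221868] [0.5863 0.007  0.026 ]
white [309 262  42  36 220] [323.75909091 272.49090909] [0.516 0.015 0.026]
board [[0.6366, 0.1189], [0.6678, -0.0853], [0.4747, -0.1158], [0.4412, 0.0893]] [0.55505193 0.00178802] [np.float64(0.2066), np.float64(0.1955), np.float64(0.2078), np.float64(0.1976)]
[ 8.61816476  8.97355111 98.68793677 99.26972661]
slab [[0.6156, 0.3608], [0.6119, 0.2304], [0.3613, 0.2513], [0.3587, 0.3793]]
jar cork [0.52859817 0.00489483 0.104     ]
```

View pics/wboardc.png

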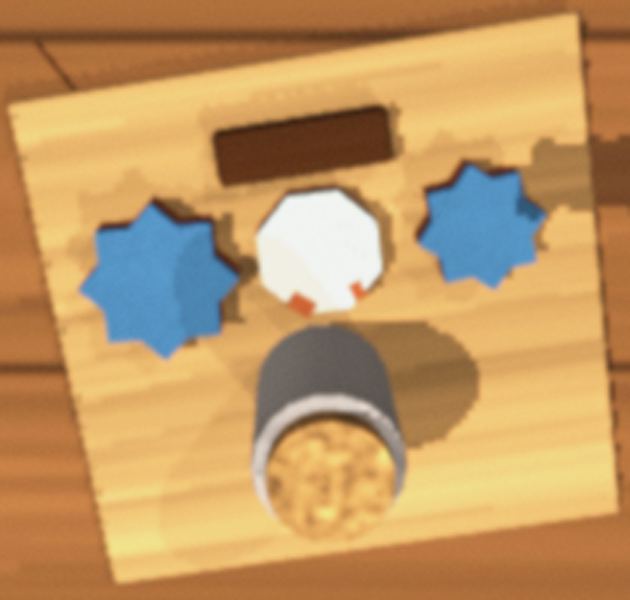

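Run:
```python
from h import *
from cell import robot
print(tgt(robot.state(),[.47,.004,.25],-90))
```

```text
(array([ 70.1,  14.1, 139.6]), array([-0.17,  0.06,  0.06]), 'yaw now -90.2', 'rows ~4')
```

{"name": "play_rows", "arguments": {"rows": "70 14 140 0 0 0 -1;70 14 140 0 0 0 -1;70 14 140 0 0 0 -1;70 14 140 0 0 0 -1;70 14 140 0 0 0 -1;70 14 140 0 0 0 -1"}}

```text
time_s: 3.05
ee_pos: [0.4711, 0.0034, 0.251]
tool_rot: [0.708, -0.001, -0.707, -0.002]
wrist_force: [1.0, 0.5, 0.6]
width: 0.0855
```

Run:
```python
from h import *
n='wjar'
s=grabw(n); print(s['time_s'],s['ee_pos'])
im=cv2.imread(f'pics/{n}.png')
hsv=cv2.cvtColor(im,cv2.COLOR_BGR2HSV)
m=cv2.inRange(hsv,(100,120,80),(120,255,255)); k,l,st,ce=cv2.connectedComponentsWithStats(m)
for i in range(1,k):
    if st[i,4]>200: print('blue',st[i],ce[i],wp2w(n,*ce[i],.028).round(4))
m=cv2.inRange(hsv,(0,0,190),(180,60,255)); k,l,st,ce=cv2.connectedComponentsWithStats(m)
for i in range(1,k):
    if st[i,4]>200: print('white',st[i],ce[i],wp2w(n,*ce[i],.026).round(4))
```

```text
3.05 [0.47112812 0.00336987 0.25099249]
blue [ 361   30   54   58 2042] [387.38687561  58.67335945] [ 0.5942 -0.0514  0.028 ]
blue [ 213   49   68   73 3033] [246.57830531  85.31849654] [0.5743 0.0657 0.028 ]
white [ 289   41   55   59 2402] [316.17485429  69.51124063] [0.5864 0.0073 0.026 ]
white [284 111  57  71 638] [306.30877743 141.30877743] [0.5284 0.0164 0.026 ]
```

View pics/wjar.png

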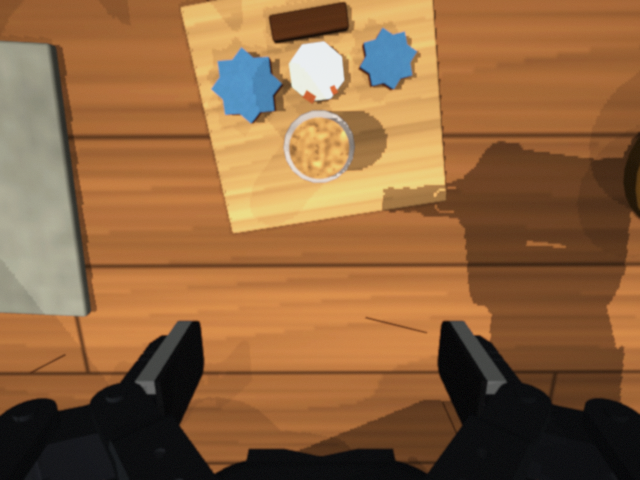

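Run:
```python
from h import *
from cell import robot
print(wp2w('wjar',319.5,147.5,.104),wp2w('wjar',319.5,146.5,.092),[wp2w('wjar',u,147,.092) for u in (285,354)])
o=np.array([.5864,.0072])
# star point angles
for z,c in (('L',(.575,.0657)),('S',(.5947,-.0514))):
    im=cv2.imread('pics/wjar.png');hsv=cv2.cvtColor(im,cv2.COLOR_BGR2HSV);m=cv2.inRange(hsv,(100,120,80),(120,255,255))
    p=ww2p('wjar',[*c,.028])[0]; k,l,st,ce=cv2.connectedComponentsWithStats(m); i=l[int(p[1]),int(p[0])]
    v,u=np.where(l==i); P=np.array([wp2w('wjar',a,b,.028)[:2] for a,b in zip(u,v)])-c
    r=np.hypot(*P.T);a=np.arctan2(P[:,1],P[:,0]); w=r**8
    ph=np.angle((w*np.exp(8j*a)).sum())/8; print(z,'points at deg',np.degrees(ph).round(1),'mod 45; max r',r.max())
s=robot.state()
```

```text
[0.52845606 0.0046591  0.104     ] [0.52833049 0.00468052 0.092     ] [array([0.52809123, 0.02960635, 0.092     ]), array([ 0.52786655, -0.02024302,  0.092     ])]
L points at deg 4.1 mod 45; max r 0.02949773589108332
S points at deg 14.0 mod 45; max r 0.023218143147483113
```

Run:
```python
from h import *
from cell import robot
s=robot.state()
for z in (.2,.14,.045): print(tgt(s,[.5284,.0045,z],-81.2))
```

```text
(array([ 50.9,  -1.1, -57.1]), array([-9.02, -0.06,  0.04]), 'yaw now -90.2', 'rows ~2')
(array([110.9,  -1.1, -57. ]), array([-9.02, -0.06,  0.04]), 'yaw now -90.2', 'rows ~3')
(array([205.9,  -1. , -57. ]), array([-9.02, -0.06,  0.04]), 'yaw now -90.2', 'rows ~5')
```

{"name": "play_rows", "arguments": {"rows": "51 -1 -57 -9 0 0 -1;51 -1 -57 -9 0 0 -1;51 -1 -57 -9 0 0 -1;90 -1 -57 -9 0 0 -1;120 -1 -57 -9 0 0 -1;150 -1 -57 -9 0 0 -1;180 -1 -57 -9 0 0 -1;206 -1 -57 -9 0 0 -1;206 -1 -57 -9 0 0 -1;206 -1 -57 -9 0 0 -1"}}

```text
time_s: 4.1
ee_pos: [0.5291, 0.0044, 0.0456]
tool_rot: [0.706, 0.054, -0.705, 0.054]
wrist_force: [-0.3, 0.6, 0.3]
width: 0.0856
```

Run:
```python
from h import *
s=grabw('wj2'); print(s['time_s'],s['ee_pos'],s['wrist_force'],tgt(s,[.5284,.0045,.045],-81.2))
```

```text
4.1 [0.52908424 0.0044222  0.04563319] [-0.29261627  0.59531743  0.34078494] (array([ 0.6, -0.2,  0.7]), array([-0.03, -0.08,  0.03]), 'yaw now -81.2', 'rows ~1')
```

View pics/wj2.png

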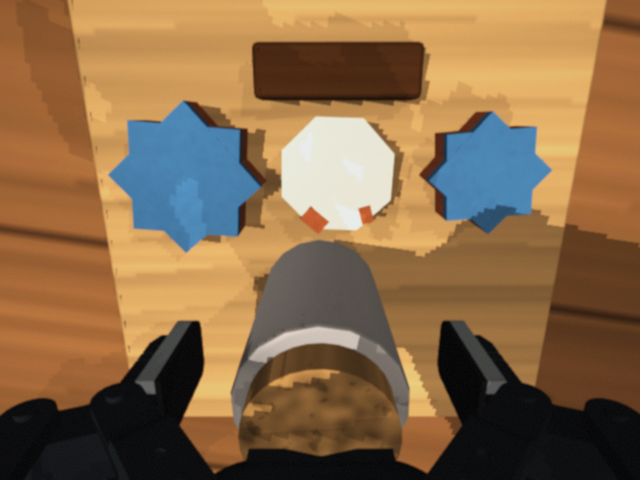

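{"name": "play_rows", "arguments": {"rows": "0 0 0 0 0 0 -0.2;0 0 0 0 0 0 0.2;0 0 0 0 0 0 0.6;0 0 0 0 0 0 1;0 0 0 0 0 0 1;0 0 0 0 0 0 1;0 0 0 0 0 0 1;0 0 0 0 0 0 1", "grip_force": 40}}

```text
time_s: 4.95
ee_pos: [0.5299, 0.0044, 0.0475]
tool_rot: [0.707, 0.054, -0.703, 0.054]
wrist_force: [-1.7, 0.8, 9.5]
width: 0.0511
```

Run:
```python
from h import *
n='wj2'
s=grabw('wj3'); print(s['time_s'],s['ee_pos'],s['wrist_force'],s['width'])
im=cv2.imread(f'pics/{n}.png'); hsv=cv2.cvtColor(im,cv2.COLOR_BGR2HSV)
m=cv2.inRange(hsv,(100,120,80),(120,255,255)); k,l,st,ce=cv2.connectedComponentsWithStats(m)
for i in range(1,k):
    if st[i,4]>200: print('blue',st[i],ce[i],wp2w(n,*ce[i],.028).round(4))
m=cv2.inRange(hsv,(0,0,190),(180,60,255)); k,l,st,ce=cv2.connectedComponentsWithStats(m)
for i in range(1,k):
    if st[i,4]>1200: print('white',st[i],ce[i],wp2w(n,*ce[i],.026).round(4))
# manual points of stars (px): L: left(109,173) right(265,181) top(187,101) bot(187,251); S: right(551,168) left(422,176)? top(491,112) bottom(490,232)
for nm,P in (('L',[(109,173),(265,181),(187,101),(187,251)]),('S',[(551,168),(430,177),(491,112),(490,232)])):
    W=np.array([wp2w(n,*p,.028)[:2] for p in P]); print(nm,W[:2].mean(0),W[2:].mean(0),np.linalg.norm(W[0]-W[1]),np.linalg.norm(W[2]-W[3]),np.degrees(np.arctan2(*(W[2]-W[3])[::-1])))
# slab
Sl=np.array([[0.6156, 0.3608], [0.6119, 0.2304], [0.3613, 0.2513], [0.3587, 0.3793]]); print(Sl.mean(0))
```

```text
4.95 [0.52990656 0.00439818 0.04747644] [-1.71674101  0.75146243  9.4595775 ] 0.05111449530785687
blue [  110   102   151   149 13408] [184.96807876 176.77394093] [0.5754 0.0663 0.028 ]
blue [ 429  113  121  119 8738] [488.67601282 172.42881666] [ 0.5952 -0.051   0.028 ]
white [ 282  117  112  113 9708] [337.18325093 170.27204368] [0.5868 0.0076 0.026 ]
white [ 255  327  104   28 1335] [310.19250936 338.69588015] [0.5107 0.0073 0.026 ]
L [0.57547356 0.0654357 ] [0.57422172 0.06546172] 0.06096437793478356 0.058957252279166726 3.0886275070443285
S [ 0.5952677  -0.05162601] [ 0.59447085 -0.05192434] 0.047033309050494056 0.046950909353904405 15.500038940027151
[0.486875 0.30545 ]
```

View pics/wj3.png

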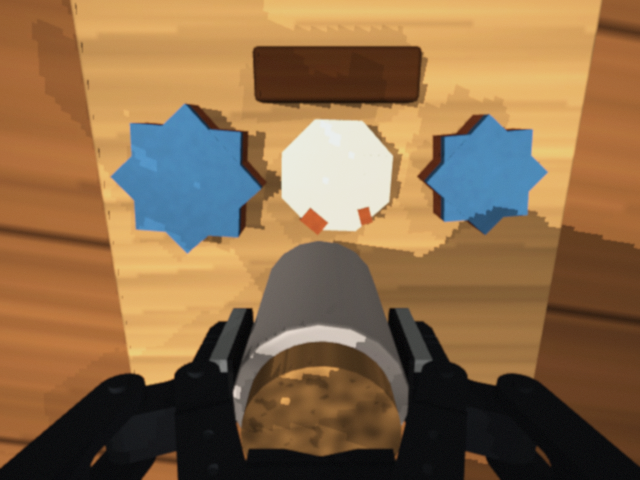

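Run:
```python
from h import *
from cell import robot
s=robot.state()
for p in ([.5299,.0044,.15],[.397,.310,.15]): print(tgt(s,p,-81.2))
```

```text
(array([-1.025e+02,  1.000e-01, -5.000e-01]), array([-0.02, -0.27, -0.02]), 'yaw now -81.2', 'rows ~3')
(array([-103.1, -322.2,   84.2]), array([-0.02, -0.27, -0.02]), 'yaw now -81.2', 'rows ~7')
```

{"name": "play_rows", "arguments": {"rows": "-20 0 0 0 0 0 1;-50 0 0 0 0 0 1;-80 0 0 0 0 0 1;-103 0 0 0 0 0 1;-103 -30 8 0 0 0 1;-103 -70 18 0 0 0 1;-103 -110 29 0 0 0 1;-103 -150 39 0 0 0 1;-103 -190 50 0 0 0 1;-103 -230 60 0 0 0 1;-103 -270 71 0 0 0 1;-103 -300 79 0 0 0 1", "grip_force": 60}}

```text
time_s: 6.2
ee_pos: [0.4043, 0.2906, 0.1504]
tool_rot: [0.707, 0.054, -0.703, 0.054]
wrist_force: [-0.5, -0.2, -1.6]
width: 0.0509
```

Run:
```python
from h import *
s=grabw('wj4'); print(s['time_s'],s['ee_pos'],s['wrist_force'],s['width'])
for z in (.15,.05): print(tgt(s,[.397,.31,z],-81.2))
```

```text
6.2 [0.40425339 0.29060382 0.15039814] [-0.46271307 -0.22752408 -1.56503054] 0.050898183129007034
(array([  0.4, -20.3,   4.2]), array([ 0.03, -0.29, -0.01]), 'yaw now -81.2', 'rows ~1')
(array([100.4, -20.3,   4.7]), array([ 0.03, -0.29, -0.01]), 'yaw now -81.2', 'rows ~3')
```

View pics/wj4.png

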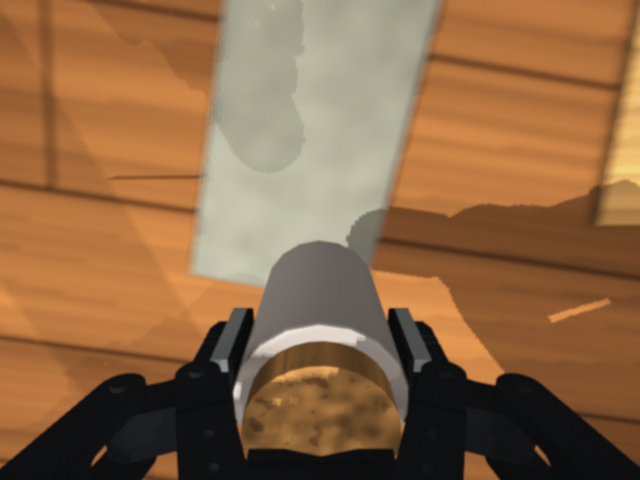

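Run:
```python
from h import *
for p in ((192,272),(372,270),(225,0),(441,0),(409,130),(208,135)): print(p,wp2w('wj4',*p,.012).round(4))
```

```text
(192, 272) [0.3588 0.3805 0.012 ]
(372, 270) [0.3807 0.2492 0.012 ]
(225, 0) [0.5396 0.3713 0.012 ]
(441, 0) [0.5598 0.2412 0.012 ]
(409, 130) [0.4823 0.2438 0.012 ]
(208, 135) [0.4585 0.3758 0.012 ]
```

{"name": "play_rows", "arguments": {"rows": "0 -22 4 0 0 0 1;20 -22 4 0 0 0 1;50 -22 4 0 0 0 1;75 -22 4 0 0 0 1;92 -22 4 0 0 0 1;100 -22 4 0 0 0 1;100 -22 4 0 0 0 1;101 -22 4 0 0 0 1;101 -22 4 0 0 0 1"}}

```text
time_s: 7.15
ee_pos: [0.3964, 0.3144, 0.0499]
tool_rot: [0.707, 0.055, -0.703, 0.054]
wrist_force: [-0.3, -0.1, -1.2]
width: 0.0509
```

{"name": "play_rows", "arguments": {"rows": "1 0 0 0 0 0 1;1.5 0 0 0 0 0 1;2 0 0 0 0 0 1;2.5 0 0 0 0 0 1"}}

```text
time_s: 7.55
ee_pos: [0.3968, 0.3144, 0.0492]
tool_rot: [0.708, 0.055, -0.702, 0.054]
wrist_force: [-4.8, -6.7, 31.4]
width: 0.0509
```

{"name": "play_rows", "arguments": {"rows": "-1 0 0 0 0 0 0.3;-1 0 0 0 0 0 -0.3;-1 0 0 0 0 0 -1;-1 0 0 0 0 0 -1;-1 0 0 0 0 0 -1;-1 0 0 0 0 0 -1"}}

```text
time_s: 8.15
ee_pos: [0.3967, 0.3144, 0.05]
tool_rot: [0.707, 0.055, -0.702, 0.054]
wrist_force: [0.4, 0.2, 0.2]
width: 0.0855
```

Run:
```python
from h import *
s=grabw('wj5'); print(s['time_s'],s['ee_pos'],s['wrist_force'],s['width'])
# star L grasp dir options: points 3.6 -> 22.5 dir: 26.1 (x finger outward +y)
for z in (.17,): print(tgt(s,[.397,.312,z],-81.2), tgt(s,[.5752,.0657,z],26.1),tgt(s,[.5752,.0657,z],26.1-180))
```

```text
8.15 [0.39673128 0.31440676 0.05002731] [0.42346979 0.19276824 0.1742378 ] 0.08546482466938904
(array([-120. ,    2.3,   -0.8]), array([ 0.09, -0.41,  0.07]), 'yaw now -81.1', 'rows ~3') (array([-119.3,  273.1, -138.8]), array([-107.21,   -0.35,   -0.33]), 'yaw now -81.1', 'rows ~13') (array([-119.3,  273.1, -138.8]), array([72.79, -0.31,  0.33]), 'yaw now -81.1', 'rows ~9')
```

View pics/wj5.png

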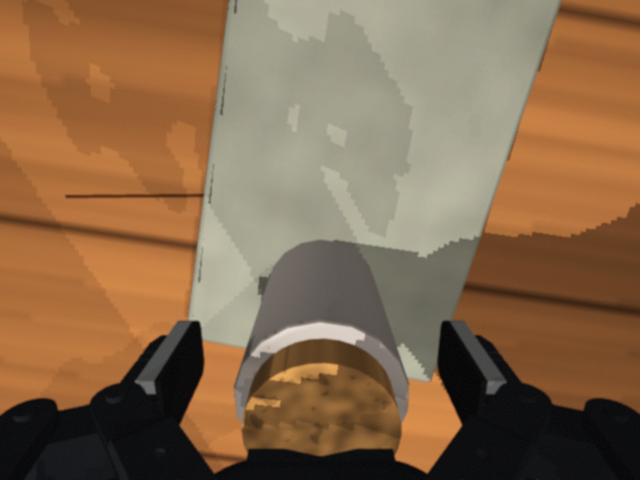

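{"name": "play_rows", "arguments": {"rows": "-30 0 0 0 0 0 -1;-70 0 0 0 0 0 -1;-110 0 0 0 0 0 -1;-119 40 -20 -12 0 0 -0.65;-119 273 -139 -107 0 0 -0.65;-119 273 -139 -107 0 0 -0.65;-119 273 -139 -107 0 0 -0.65;-119 273 -139 -107 0 0 -0.65;-119 273 -139 -107 0 0 -0.65;-119 273 -139 -107 0 0 -0.65;-119 273 -139 -107 0 0 -0.65;-119 273 -139 -107 0 0 -0.65"}}

```text
time_s: 9.4
ee_pos: [0.5757, 0.0646, 0.1692]
tool_rot: [0.535, 0.464, -0.53, 0.466]
wrist_force: [-0.3, 0.3, -0.1]
width: 0.0704
```

Run:
```python
from h import *
s=grabw('wl1'); print(s['time_s'],s['ee_pos'],s['wrist_force'],s['width'])
for z in (.17,.08,.04,.01): print(tgt(s,[.5752,.0657,z],26.1))
```

```text
9.4 [0.57572965 0.06462696 0.16923803] [-0.32469187  0.29939808 -0.12654045] 0.07042861771959001
(array([-0.8, -0.7, -1. ]), array([-33.82,  -0.08,  -0.38]), 'yaw now -7.7', 'rows ~4')
(array([89.2, -1.2, -0.7]), array([-33.82,  -0.08,  -0.38]), 'yaw now -7.7', 'rows ~4')
(array([129.2,  -1.4,  -0.6]), array([-33.82,  -0.08,  -0.38]), 'yaw now -7.7', 'rows ~4')
(array([159.2,  -1.6,  -0.5]), array([-33.82,  -0.08,  -0.38]), 'yaw now -7.7', 'rows ~4')
```

View pics/wl1.png

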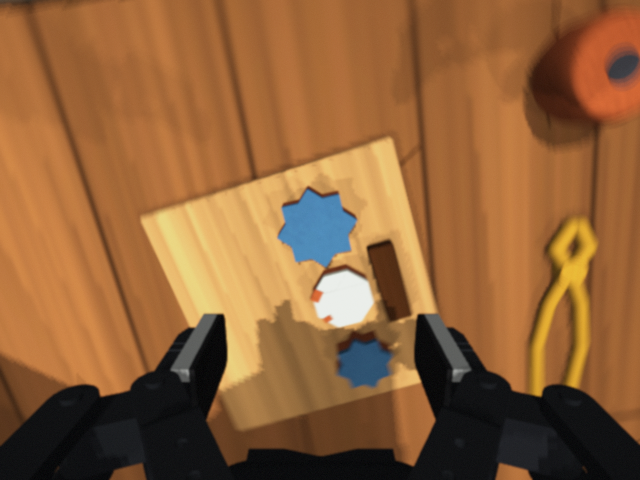

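Width map confirmed linear (70 mm at -0.65). All tiles as before; turn and descend.

{"name": "play_rows", "arguments": {"rows": "0 -1 -1 -9 0 0 -0.65;0 -1 -1 -34 0 0 -0.65;0 -1 -1 -34 0 0 -0.65;0 -1 -1 -34 0 0 -0.65;40 -1 -1 -34 0 0 -0.65;80 -1 -1 -34 0 0 -0.65;110 -1 -1 -34 0 0 -0.65;130 -1 -1 -34 0 0 -0.65;145 -1 -1 -34 0 0 -0.65;152 -1 -1 -34 0 0 -0.65;155 -1 -1 -34 0 0 -0.65;155 -1 -1 -34 0 0 -0.65"}}

```text
time_s: 10.65
ee_pos: [0.5758, 0.0667, 0.0147]
tool_rot: [0.372, 0.601, -0.368, 0.604]
wrist_force: [0.1, -0.1, 0.4]
width: 0.0703
```

Run:
```python
from h import *
s=grabw('wl2'); print(s['time_s'],s['ee_pos'],s['wrist_force'],s['width'])
for z in (.014,.01): print(tgt(s,[.5752,.0657,z],26.1))
```

```text
10.65 [0.5758103  0.06667853 0.0146926 ] [ 0.10556072 -0.07865927  0.42810775] 0.07034816362831517
(array([ 0.7, -1. ,  0.6]), array([ 0.73,  0.05, -0.41]), 'yaw now 26.8', 'rows ~1')
(array([ 4.7, -1. ,  0.6]), array([ 0.73,  0.05, -0.41]), 'yaw now 26.8', 'rows ~1')
```

View pics/wl2.png

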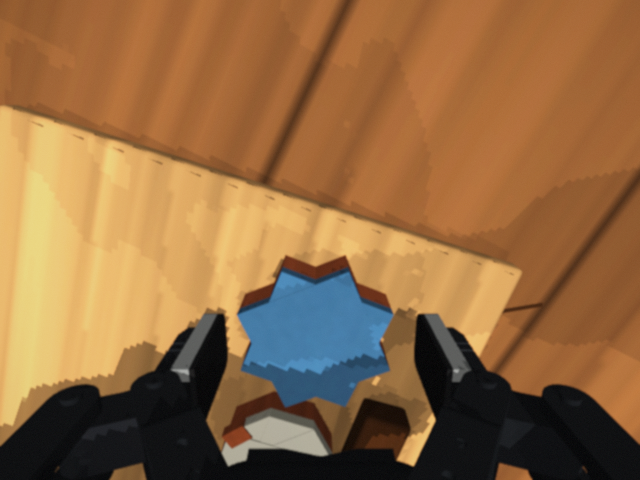

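{"name": "play_rows", "arguments": {"rows": "2 -1 0 1 0 0 -0.65;4 -1 0 1 0 0 -0.65;4 -1 0 1 0 0 -0.65"}}

```text
time_s: 11.0
ee_pos: [0.5751, 0.0662, 0.0112]
tool_rot: [0.378, 0.597, -0.373, 0.601]
wrist_force: [-0.6, -0.0, -0.6]
width: 0.0706
```

{"name": "play_rows", "arguments": {"rows": "0 0 0 0 0 0 -0.4;0 0 0 0 0 0 -0.1;0 0 0 0 0 0 0.2;0 0 0 0 0 0 0.5;0 0 0 0 0 0 1;0 0 0 0 0 0 1;0 0 0 0 0 0 1", "grip_force": 40}}

```text
time_s: 11.7
ee_pos: [0.5751, 0.0662, 0.0118]
tool_rot: [0.378, 0.597, -0.373, 0.601]
wrist_force: [-2.0, -0.7, 8.9]
width: 0.0525
```

Run:
```python
from h import *
s=grabw('wl3'); print(s['time_s'],s['ee_pos'],s['wrist_force'],s['width'])
for p in ([.5752,.066,.12],[.492,.306,.12]): print(tgt(s,p,25.9))
```

```text
11.7 [0.57505547 0.06617399 0.01182758] [-2.03955071 -0.72647233  8.93715781] 0.052542527626936016
(array([-108.2,    0.9,    0.4]), array([-0.07,  0.07, -0.46]), 'yaw now 25.8', 'rows ~3')
(array([-108.3,   30.6, -251.9]), array([-0.07,  0.07, -0.46]), 'yaw now 25.8', 'rows ~6')
```

View pics/wl3.png

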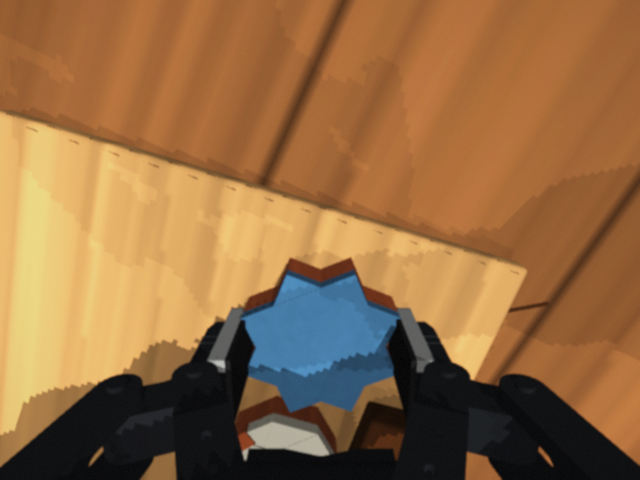

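{"name": "play_rows", "arguments": {"rows": "-10 0 0 0 0 0 1;-40 0 0 0 0 0 1;-75 0 0 0 0 0 1;-108 0 -10 0 0 0 1;-108 4 -45 0 0 0 1;-108 9 -85 0 0 0 1;-108 14 -125 0 0 0 1;-108 19 -165 0 0 0 1;-108 24 -205 0 0 0 1;-108 29 -240 0 0 0 1;-108 31 -253 0 0 0 1;-108 31 -253 0 0 0 1"}}

```text
time_s: 12.95
ee_pos: [0.4913, 0.3084, 0.1201]
tool_rot: [0.377, 0.598, -0.373, 0.602]
wrist_force: [0.2, -0.8, -1.7]
width: 0.0523
```

Run:
```python
from h import *
s=grabw('wl4'); print(s['time_s'],s['ee_pos'],s['wrist_force'],s['width'])
for p in ([.491,.306,.12],[.491,.306,.0145]): print(tgt(s,p,25.8))
```

```text
12.95 [0.4912903  0.30839771 0.12009418] [ 0.22170153 -0.8123457  -1.66784734] 0.052322202492296827
(array([ 0.1, -1.3,  2. ]), array([ 0.18,  0.07, -0.48]), 'yaw now 26.0', 'rows ~1')
(array([105.6,  -2.2,   1.9]), array([ 0.18,  0.07, -0.48]), 'yaw now 26.0', 'rows ~3')
```

View pics/wl4.png

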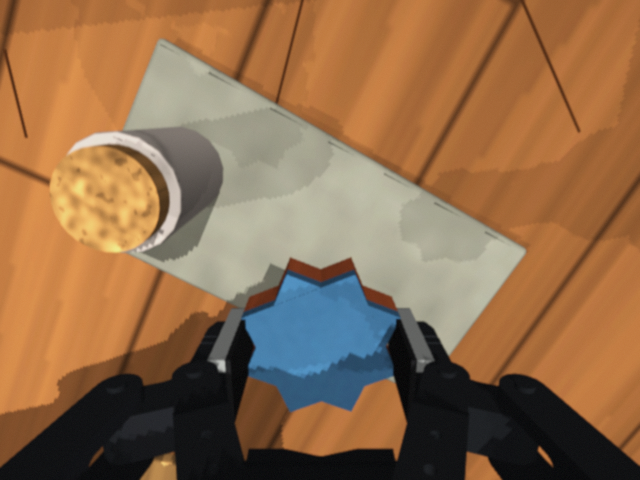

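Run:
```python
from h import *
for p in ((160,40),(525,250),(237,303),(452,352)): print(p,wp2w('wl4',*p,.012).round(4))
print(wp2w('wl4',106,198,.106), ww2p('wl4',[.491,.306,.012]))
```

```text
(160, 40) [0.3601 0.3769 0.012 ]
(525, 250) [0.6141 0.3634 0.012 ]
(237, 303) [0.4597 0.2468 0.012 ]
(452, 352) [0.6113 0.2774 0.012 ]
[0.39547493 0.31587828 0.106     ] [[316.73829493 247.16148188]]
```

{"name": "play_rows", "arguments": {"rows": "25 -1 2 0 0 0 1;60 -1 2 0 0 0 1;85 -2 2 0 0 0 1;98 -2 2 0 0 0 1;104 -2 2 0 0 0 1;106 -2 2 0 0 0 1;106 -2 2 0 0 0 1;107 -2 2 0 0 0 1"}}

```text
time_s: 13.8
ee_pos: [0.4922, 0.305, 0.014]
tool_rot: [0.378, 0.597, -0.372, 0.602]
wrist_force: [0.9, -0.6, 0.8]
width: 0.0524
```

{"name": "play_rows", "arguments": {"rows": "0 0 0 0 0 0 0.1;0 0 0 0 0 0 -0.3;0 0 0 0 0 0 -0.65;0 0 0 0 0 0 -0.65;-30 0 0 0 0 0 -0.65;-70 0 0 0 0 0 -0.65;-110 0 0 0 0 0 -0.65;-130 0 0 0 0 0 -0.65"}}

```text
time_s: 14.6
ee_pos: [0.4916, 0.305, 0.1473]
tool_rot: [0.379, 0.596, -0.371, 0.602]
wrist_force: [-0.0, 0.1, -0.8]
width: 0.0707
```

Run:
```python
from h import *
s=grabw('wl5'); print(s['time_s'],s['ee_pos'],s['wrist_force'],s['width'])
for p in ([.595,-.0515,.12],[.595,-.0515,.015]): print(tgt(s,p,-7.7))
```

```text
14.6 [0.491593   0.30500758 0.1472879 ] [-0.04092212  0.07001686 -0.75728461] 0.07066962534897273
(array([ 27. , -63.2, 365.8]), array([33.63, -0.14, -0.78]), 'yaw now 25.9', 'rows ~8')
(array([132. , -64.7, 365.6]), array([33.63, -0.14, -0.78]), 'yaw now 25.9', 'rows ~8')
```

View pics/wl5.png

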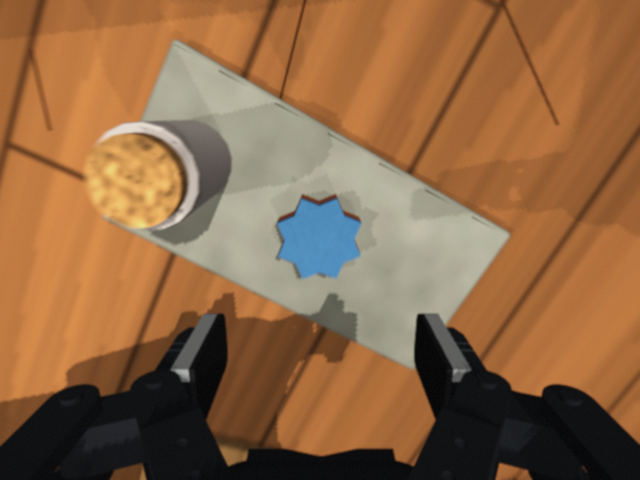

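{"name": "play_rows", "arguments": {"rows": "27 -63 366 34 0 -0.5 -0.4;27 -63 366 34 0 -0.5 -0.4;27 -63 366 34 0 -0.5 -0.4;27 -63 366 34 0 -0.5 -0.4;27 -63 366 34 0 -0.5 -0.4;27 -63 366 34 0 -0.5 -0.4;27 -63 366 34 0 -0.5 -0.4;27 -63 366 34 0 -0.5 -0.4;27 -63 366 34 0 -0.5 -0.4;27 -63 366 34 0 -0.5 -0.4"}}

```text
time_s: 15.65
ee_pos: [0.5957, -0.0512, 0.1213]
tool_rot: [0.537, 0.463, -0.531, 0.463]
wrist_force: [0.4, -0.4, 0.6]
width: 0.0602
```

Run:
```python
from h import *
s=grabw('ws1'); print(s['time_s'],s['ee_pos'],s['wrist_force'],s['width'])
for z in (.12,.015,.0115): print(tgt(s,[.595,-.0515,z],-7.7))
im=cv2.imread('pics/ws1.png');hsv=cv2.cvtColor(im,cv2.COLOR_BGR2HSV)
m=cv2.inRange(hsv,(100,120,50),(120,255,255)); k,l,st,ce=cv2.connectedComponentsWithStats(m)
for i in range(1,k):
    if st[i,4]>500: print('blue',st[i],ce[i],wp2w('ws1',*ce[i],.028).round(4))
```

```text
15.65 [ 0.59565437 -0.05124414  0.12130562] [ 0.35267443 -0.43888251  0.58992249] 0.060158935282624254
(array([ 1.3, -0.6,  0.4]), array([-0.43, -0.32, -0.3 ]), 'yaw now -8.1', 'rows ~1')
(array([106.3,  -1.2,   0.9]), array([-0.43, -0.32, -0.3 ]), 'yaw now -8.1', 'rows ~3')
(array([109.8,  -1.2,   1. ]), array([-0.43, -0.32, -0.3 ]), 'yaw now -8.1', 'rows ~3')
blue [ 284  218   69   67 3299] [317.83479842 251.15247045] [ 0.5943 -0.0503  0.028 ]
```

View pics/ws1.png

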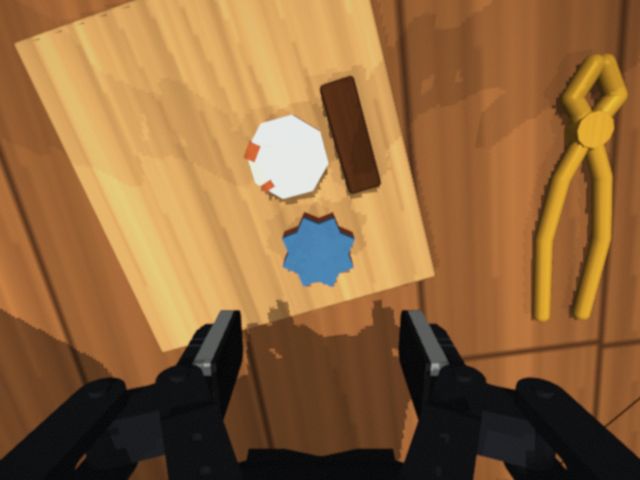

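{"name": "play_rows", "arguments": {"rows": "30 -1 1 0 0 0 -0.4;60 -1 1 0 0 0 -0.4;85 -1 1 0 0 0 -0.4;98 -1 1 0 0 0 -0.4;105 -1 1 0 0 0 -0.4;109 -1 1 0 0 0 -0.4;110 -1 1 0 0 0 -0.4;110 -1 1 0 0 0 -0.4"}}

```text
time_s: 16.5
ee_pos: [0.5955, -0.0508, 0.0122]
tool_rot: [0.537, 0.463, -0.531, 0.464]
wrist_force: [-0.8, -0.7, -0.9]
width: 0.0601
```

Run:
```python
from h import *
s=grabw('ws2'); print(s['time_s'],s['ee_pos'],s['wrist_force'],s['width'])
```

```text
16.5 [ 0.5955088  -0.05081441  0.012228  ] [-0.76391709 -0.72088442 -0.91966401] 0.060078021528854705
```

View pics/ws2.png

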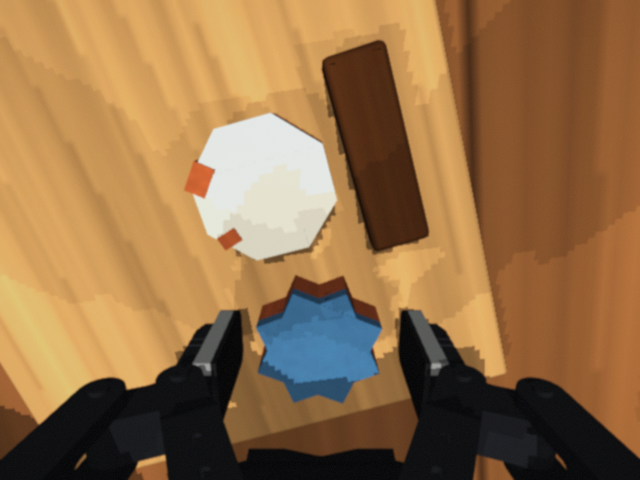

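Star centred between the fingers. Close.

{"name": "play_rows", "arguments": {"rows": "0 0 0 0 0 0 -0.1;0 0 0 0 0 0 0.2;0 0 0 0 0 0 0.6;0 0 0 0 0 0 1;0 0 0 0 0 0 1;0 0 0 0 0 0 1"}}

```text
time_s: 17.15
ee_pos: [0.5958, -0.051, 0.0134]
tool_rot: [0.537, 0.463, -0.531, 0.464]
wrist_force: [-1.9, 0.8, 8.4]
width: 0.0416
```

Run:
```python
from h import *
s=grabw('ws3'); print(s['time_s'],s['ee_pos'],s['wrist_force'],s['width'])
for z in (.12,.0145): print(tgt(s,[.578,.302,z],-7.9))
```

```text
17.15 [ 0.59582363 -0.05098252  0.0133958 ] [-1.90418115  0.76922453  8.41789047] 0.04163320742088471
(array([-105.2,  -66.4, -347.6]), array([-0.17, -0.31, -0.45]), 'yaw now -8.1', 'rows ~8')
(array([ 2.00e-01, -6.72e+01, -3.47e+02]), array([-0.17, -0.31, -0.45]), 'yaw now -8.1', 'rows ~8')
```

View pics/ws3.png

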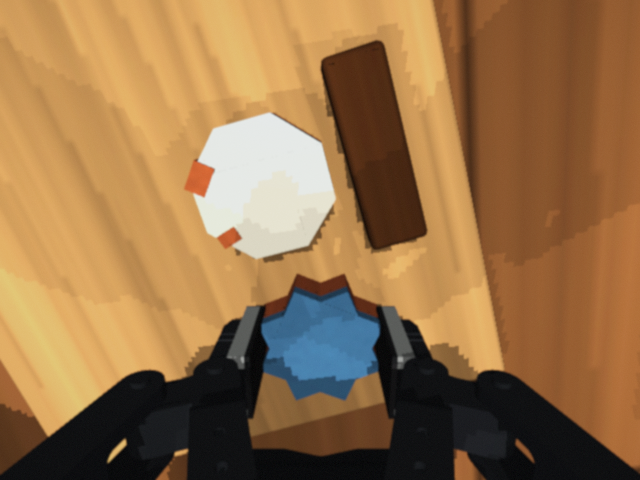

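{"name": "play_rows", "arguments": {"rows": "-10 0 0 0 0 0 1;-40 0 0 0 0 0 1;-75 0 0 0 0 0 1;-105 -5 -20 0 0 0 1;-105 -12 -60 0 0 0 1;-105 -20 -105 0 0 0 1;-105 -29 -150 0 0 0 1;-105 -38 -195 0 0 0 1;-105 -46 -240 0 0 0 1;-105 -55 -285 0 0 0 1;-105 -63 -325 0 0 0 1;-105 -66 -347 0 0 0 1"}}

```text
time_s: 18.4
ee_pos: [0.5775, 0.3045, 0.1206]
tool_rot: [0.537, 0.463, -0.53, 0.465]
wrist_force: [0.2, 0.1, -1.5]
width: 0.0422
```

Run:
```python
from h import *
s=grabw('ws4'); print(s['time_s'],s['ee_pos'],s['wrist_force'],s['width'])
for z in (.12,.016): print(tgt(s,[.578,.302,z],-7.9))
```

```text
18.4 [0.57752444 0.30448442 0.12061304] [ 0.18904055  0.0668727  -1.54363981] 0.04224398790304047
(array([0.6, 0.8, 2.4]), array([-0.05, -0.35, -0.49]), 'yaw now -7.9', 'rows ~1')
(array([ 1.046e+02, -1.000e-01,  3.000e+00]), array([-0.05, -0.35, -0.49]), 'yaw now -7.9', 'rows ~3')
```

View pics/ws4.png

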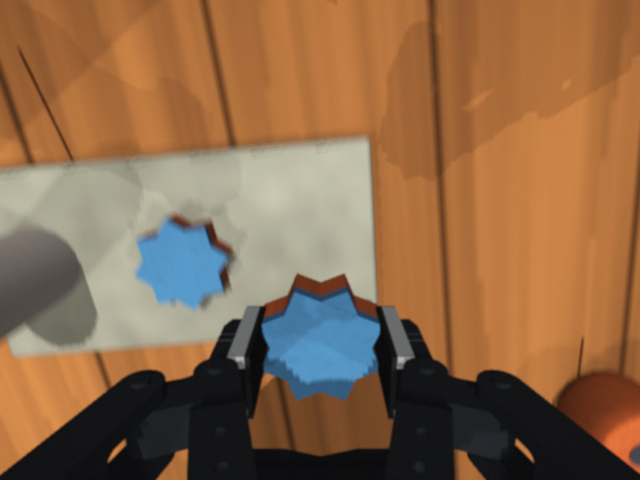

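{"name": "play_rows", "arguments": {"rows": "25 0 2 0 0 0 1;60 0 2 0 0 0 1;85 0 2 0 0 0 1;98 0 2 0 0 0 1;103 0 2 0 0 0 1;105 0 2 0 0 0 1;105 0 2 0 0 0 1"}}

```text
time_s: 19.15
ee_pos: [0.5789, 0.3051, 0.0166]
tool_rot: [0.538, 0.463, -0.529, 0.465]
wrist_force: [0.0, 1.2, -1.5]
width: 0.0417
```

{"name": "play_rows", "arguments": {"rows": "1 0 0 0 0 0 1;2 0 0 0 0 0 1;2 0 0 0 0 0 1"}}

```text
time_s: 19.45
ee_pos: [0.5794, 0.3053, 0.0155]
tool_rot: [0.538, 0.463, -0.528, 0.466]
wrist_force: [1.1, -0.4, 4.6]
width: 0.0421
```

{"name": "play_rows", "arguments": {"rows": "0 0 0 0 0 0 0.1;0 0 0 0 0 0 -0.2;0 0 0 0 0 0 -0.4;0 0 0 0 0 0 -0.4;-30 0 0 0 0 0 -0.4;-70 0 0 0 0 0 -0.4;-110 0 0 0 0 0 -0.4;-130 0 0 0 0 0 -0.4;-130 0 0 0 0 0 -0.4;-130 0 0 0 0 0 -0.4"}}

```text
time_s: 20.45
ee_pos: [0.5775, 0.3043, 0.1452]
tool_rot: [0.538, 0.463, -0.528, 0.465]
wrist_force: [0.1, -0.4, -0.1]
width: 0.0597
```

Run:
```python
from h import *
s=grabw('ws5'); print(s['time_s'],s['ee_pos'],s['wrist_force'],s['width'])
for z in (.12,.0145): print(tgt(s,[.5866,.0075,z],-81.2))
```

```text
20.45 [0.57748353 0.30430445 0.14519002] [ 0.14658109 -0.36635574 -0.07754624] 0.059736978347756486
(array([ 23.3,  49.5, 292.9]), array([73.3 , -0.82, -0.26]), 'yaw now -7.9', 'rows ~9')
(array([128.8,  48.3, 293.8]), array([73.3 , -0.82, -0.26]), 'yaw now -7.9', 'rows ~9')
```

View pics/ws5.png

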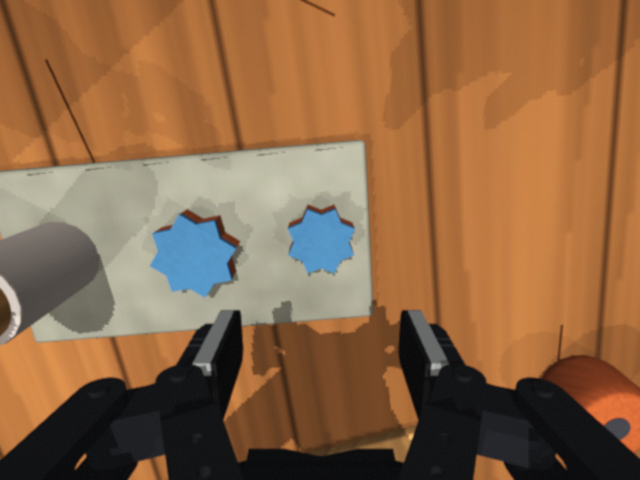

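{"name": "play_rows", "arguments": {"rows": "0 10 30 8 0 0 -0.4;23 49 293 73 -0.8 0 -0.4;23 49 293 73 -0.8 0 -0.4;23 49 293 73 -0.8 0 -0.4;23 49 293 73 -0.8 0 -0.4;23 49 293 73 -0.8 0 -0.4;23 49 293 73 -0.8 0 -0.4;23 49 293 73 -0.8 0 -0.4;23 49 293 73 -0.8 0 -0.4;23 49 293 73 -0.8 0 -0.4;23 49 293 73 -0.8 0 -0.4"}}

```text
time_s: 21.6
ee_pos: [0.5854, 0.0075, 0.1187]
tool_rot: [0.705, 0.056, -0.705, 0.058]
wrist_force: [-0.9, -0.2, 0.7]
width: 0.0601
```

Run:
```python
from h import *
s=grabw('wo1'); print(s['time_s'],s['ee_pos'],s['wrist_force'],s['width'])
for z in (.12,.0125): print(tgt(s,[.5866,.0075,z],-81.2))
```

```text
21.6 [0.58543409 0.00745705 0.11868423] [-0.87163925 -0.19869324  0.65063432] 0.06011911576396703
(array([-1.3,  0.1, -1.2]), array([ 0.46,  0.01, -0.18]), 'yaw now -80.7', 'rows ~1')
(array([106.2,  -0.2,  -1.2]), array([ 0.46,  0.01, -0.18]), 'yaw now -80.7', 'rows ~3')
```

View pics/wo1.png

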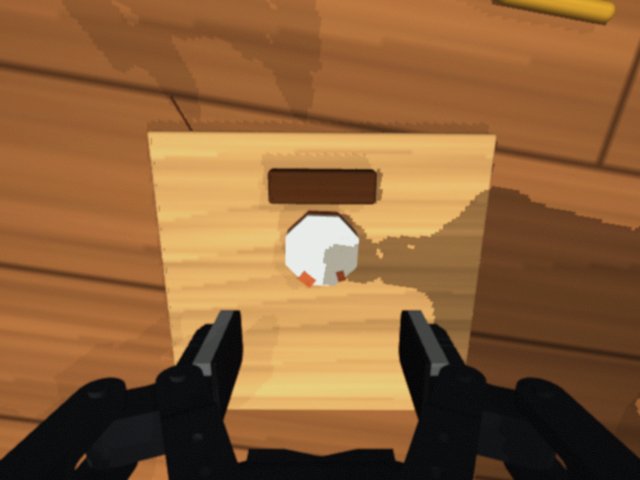

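{"name": "play_rows", "arguments": {"rows": "30 0 -1 0 0 0 -0.4;60 0 -1 0 0 0 -0.4;85 0 -1 0 0 0 -0.4;98 0 -1 0 0 0 -0.4;104 0 -1 0 0 0 -0.4;106 0 -1 0 0 0 -0.4;106 0 -1 0 0 0 -0.4;106 0 -1 0 0 0 0;106 0 -1 0 0 0 0.4;106 0 -1 0 0 0 1;106 0 -1 0 0 0 1;106 0 -1 0 0 0 1"}}

```text
time_s: 22.85
ee_pos: [0.587, 0.0074, 0.0142]
tool_rot: [0.706, 0.056, -0.704, 0.058]
wrist_force: [-1.2, 0.1, 5.9]
width: 0.0431
```

Run:
```python
from h import *
s=grabw('wo2'); print(s['time_s'],s['ee_pos'],s['wrist_force'],s['width'])
for z in (.14,.05): print(tgt(s,[.505,-.336,z],-81.2))
```

```text
22.85 [0.5870197  0.00740908 0.01421334] [-1.22769871  0.11765405  5.86200118] 0.04307878955388408
(array([-124.9,  326.2,  136. ]), array([ 0.46, -0.11, -0.21]), 'yaw now -80.7', 'rows ~8')
(array([-34.9, 325.9, 136.2]), array([ 0.46, -0.11, -0.21]), 'yaw now -80.7', 'rows ~8')
```

View pics/wo2.png

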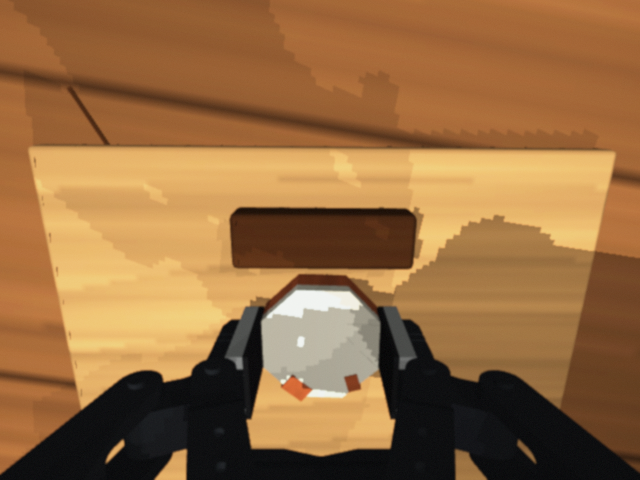

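{"name": "play_rows", "arguments": {"rows": "-10 0 0 0 0 0 1;-40 0 0 0 0 0 1;-80 0 0 0 0 0 1;-115 20 8 0 0 0 1;-125 60 25 0 0 0 1;-125 105 44 0 0 0 1;-125 150 63 0 0 0 1;-125 195 82 0 0 0 1;-125 240 100 0 0 0 1;-125 285 119 0 0 0 1;-125 315 132 0 0 0 1;-125 326 136 0 0 0 1"}}

```text
time_s: 24.1
ee_pos: [0.504, -0.3388, 0.1412]
tool_rot: [0.706, 0.054, -0.704, 0.058]
wrist_force: [1.0, 1.0, -0.7]
width: 0.043
```

Run:
```python
from h import *
s=grabw('wo3'); print(s['time_s'],s['ee_pos'],s['wrist_force'],s['width'])
for z in (.14,.0225): print(tgt(s,[.505,-.336,z],-81.2))
print(ww2p('wo3',[[.505,-.336,.017],[.505,-.336,.042]]))
```

```text
24.1 [ 0.50398189 -0.33882805  0.14121376] [ 1.0471451   0.96768924 -0.66946029] 0.042979035234723635
(array([ 1.2, -2.6, -1.4]), array([ 0.3 , -0.16, -0.29]), 'yaw now -80.9', 'rows ~1')
(array([118.7,  -3.2,  -1.1]), array([ 0.3 , -0.16, -0.29]), 'yaw now -80.9', 'rows ~3')
[[316.91563868 234.42918124]
 [316.83074437 245.38696216]]
```

View pics/wo3.png

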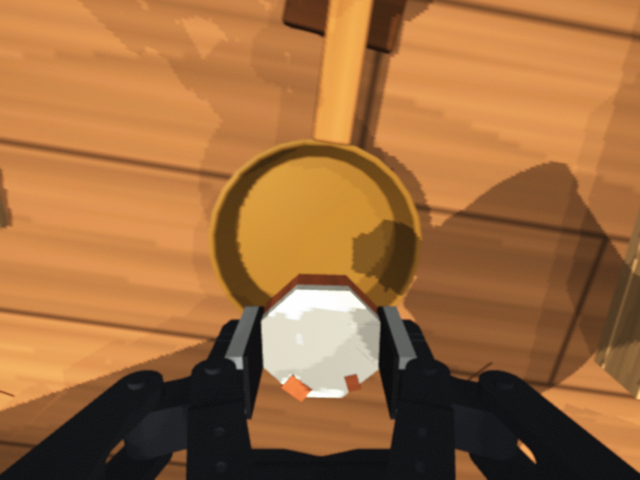

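{"name": "play_rows", "arguments": {"rows": "30 -3 -1 0 0 0 1;60 -3 -1 0 0 0 1;85 -3 -1 0 0 0 1;102 -3 -1 0 0 0 1;112 -3 -1 0 0 0 1;117 -3 -1 0 0 0 1;118 -3 -1 0 0 0 1;119 -3 -1 0 0 0 1;119 -3 -1 0 0 0 1"}}

```text
time_s: 25.05
ee_pos: [0.5054, -0.3363, 0.0227]
tool_rot: [0.706, 0.054, -0.703, 0.058]
wrist_force: [-0.4, -0.5, -0.1]
width: 0.043
```

{"name": "play_rows", "arguments": {"rows": "1 0 0 0 0 0 1;2 0 0 0 0 0 1;2 0 0 0 0 0 1"}}

```text
time_s: 25.35
ee_pos: [0.5056, -0.3365, 0.0212]
tool_rot: [0.706, 0.054, -0.703, 0.058]
wrist_force: [-0.5, 1.4, 4.2]
width: 0.0432
```

Contact; release with limited opening and rise.

{"name": "play_rows", "arguments": {"rows": "0 0 0 0 0 0 -0.1;0 0 0 0 0 0 -0.25;0 0 0 0 0 0 -0.35;0 0 0 0 0 0 -0.35;-30 0 0 0 0 0 -0.35;-70 0 0 0 0 0 -0.35;-110 0 0 0 0 0 -0.35;-130 0 0 0 0 0 -0.35;-130 0 0 0 0 0 -0.35;-130 0 0 0 0 0 -0.35"}}

```text
time_s: 26.35
ee_pos: [0.5048, -0.3356, 0.151]
tool_rot: [0.706, 0.054, -0.703, 0.058]
wrist_force: [1.2, 0.6, -1.0]
width: 0.0575
```

Run:
```python
from h import *
from cell import robot
s=grabw('wo4'); print(s['time_s'],s['ee_pos'],s['wrist_force'],s['width'])
f=robot.grab_frame('scene'); cv2.imwrite('pics/scene1.png',f['pixels'][:,:,::-1])
print(tgt(s,[.5794,.3053,.15],-7.9))
print(wp2w('wo4',330,225,.033))
```

```text
26.35 [ 0.504764   -0.33563105  0.15096111] [ 1.19789578  0.62072976 -1.02090416] 0.05746899279247422
(array([  -2.3, -621.1, -175.1]), array([-7.3e+01,  3.0e-02, -4.6e-01]), 'yaw now -80.9', 'rows ~13')
[ 0.51545911 -0.34022338  0.033     ]
```

View pics/wo4.png

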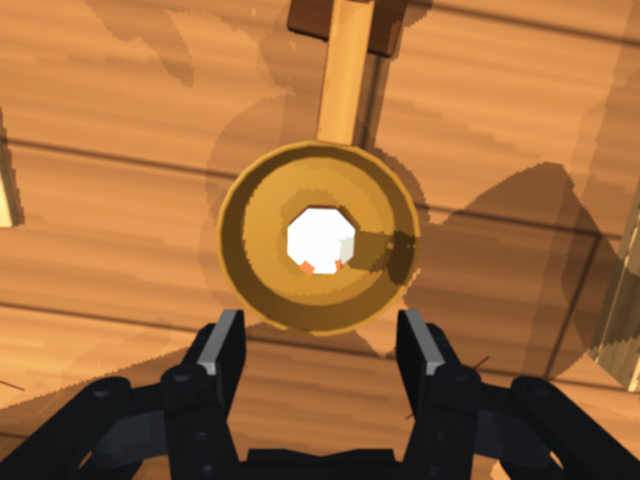

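View pics/scene1.png

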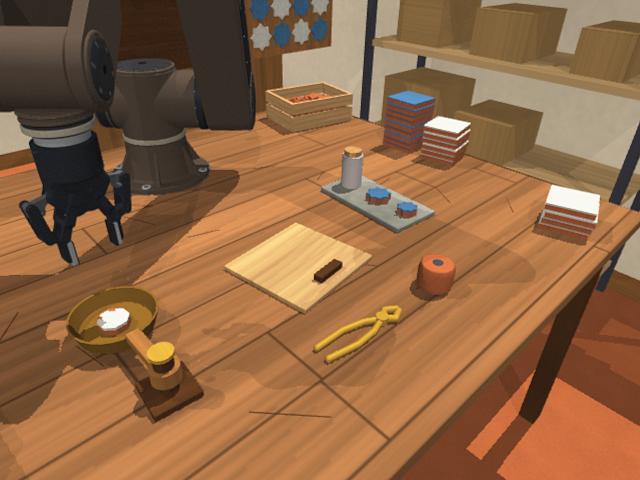

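{"name": "play_rows", "arguments": {"rows": "-2 -30 -8 -8 0 0 -0.4;-2 -621 -175 -73 0 0 -0.4;-2 -621 -175 -73 0 0 -0.4;-2 -621 -175 -73 0 0 -0.4;-2 -621 -175 -73 0 0 -0.4;-2 -621 -175 -73 0 0 -0.4;-2 -621 -175 -73 0 0 -0.4;-2 -621 -175 -73 0 0 -0.4;-2 -621 -175 -73 0 0 -0.4;-2 -621 -175 -73 0 0 -0.4;-2 -621 -175 -73 0 0 -0.4;-2 -621 -175 -73 0 0 -0.4"}}

```text
time_s: 27.65
ee_pos: [0.5711, 0.2438, 0.1481]
tool_rot: [-0.532, -0.463, 0.534, -0.466]
wrist_force: [1.9, -0.3, 1.0]
width: 0.0597
```

{"name": "play_rows", "arguments": {"rows": "0 0 0 0 0 0 -0.4"}}

```text
time_s: 27.75
ee_pos: [0.5707, 0.2487, 0.1465]
tool_rot: [-0.531, -0.464, 0.533, -0.467]
wrist_force: [-0.7, -0.6, 0.5]
width: 0.0601
```

Run:
```python
from h import *
from cell import robot
s=robot.state(); print(s['time_s'],s['ee_pos'])
for z in (.12,.0145): print(tgt(s,[.5792,.3053,z],-7.9))
```

```text
27.75 [0.57067416 0.24868307 0.14649088]
(array([ 26.2,   0.9, -57.4]), array([ 0.27,  0.27, -0.04]), 'yaw now -7.6', 'rows ~2')
(array([131.7,   0.8, -57.9]), array([ 0.27,  0.27, -0.04]), 'yaw now -7.6', 'rows ~3')
```

{"name": "play_rows", "arguments": {"rows": "10 1 -40 0 0 0 -0.4;30 1 -58 0 0 0 -0.4;60 1 -58 0 0 0 -0.4;95 1 -58 0 0 0 -0.4;115 1 -58 0 0 0 -0.4;126 1 -58 0 0 0 -0.4;131 1 -58 0 0 0 -0.4;131 1 -58 0 0 0 -0.4"}}

```text
time_s: 28.55
ee_pos: [0.5794, 0.3051, 0.0149]
tool_rot: [-0.531, -0.464, 0.534, -0.467]
wrist_force: [-0.0, 0.3, 1.0]
width: 0.0599
```

Run:
```python
from h import *
s=grabw('ws6'); print(s['time_s'],s['ee_pos'],s['wrist_force'],s['width'])
print(tgt(s,[.5792,.3053,.015],-7.9))
```

```text
28.55 [0.57940055 0.3050945  0.01487933] [-0.03132673  0.2534811   0.99629802] 0.059909590106622
(array([-0.1, -0.2, -0.2]), array([ 0.24,  0.29, -0.01]), 'yaw now -7.7', 'rows ~1')
```

View pics/ws6.png

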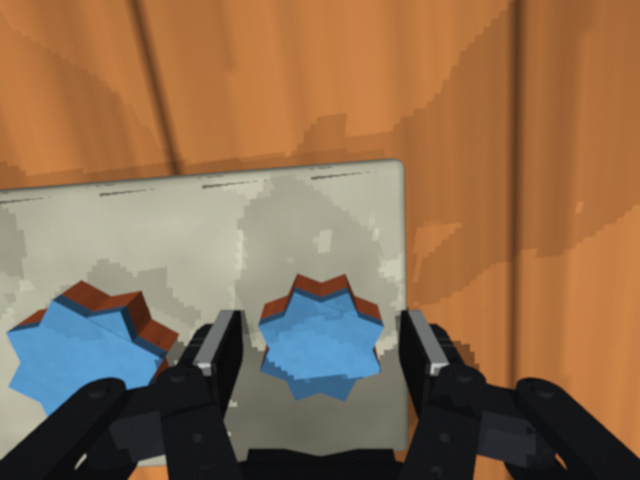

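{"name": "play_rows", "arguments": {"rows": "0 0 0 0 0 0 0;0 0 0 0 0 0 0.4;0 0 0 0 0 0 1;0 0 0 0 0 0 1;0 0 0 0 0 0 1;-10 0 0 0 0 0 1;-40 0 0 0 0 0 1;-75 0 0 0 0 0 1;-105 0 0 0 0 0 1;-105 0 0 0 0 0 1", "grip_force": 40}}

```text
time_s: 29.6
ee_pos: [0.5813, 0.3066, 0.1261]
tool_rot: [0.534, 0.463, -0.53, 0.468]
wrist_force: [-0.1, -0.2, -1.2]
width: 0.0419
```

Run:
```python
from h import *
s=grabw('ws7'); print(s['time_s'],s['ee_pos'],s['wrist_force'],s['width'])
for z in (.12,.0145): print(tgt(s,[.5953,-.0512,z],-7.9))
```

```text
29.6 [0.58131503 0.30656027 0.12605709] [-0.06873415 -0.1884655  -1.19099177] 0.04186819285835491
(array([  6.7,  61.4, 352.7]), array([ 0.26,  0.03, -0.45]), 'yaw now -7.6', 'rows ~8')
(array([112.2,  60.5, 352.7]), array([ 0.26,  0.03, -0.45]), 'yaw now -7.6', 'rows ~8')
```

{"name": "play_rows", "arguments": {"rows": "7 4 20 0 0 0 1;7 10 60 0 0 0 1;7 19 105 0 0 0 1;7 26 150 0 0 0 1;7 34 195 0 0 0 1;7 42 240 0 0 0 1;7 50 285 0 0 0 1;7 57 325 0 0 0 1;7 61 353 0 0 0 1;7 61 353 0 0 0 1;7 61 353 0 0 0 1"}}

```text
time_s: 30.75
ee_pos: [0.5931, -0.0527, 0.1167]
tool_rot: [0.533, 0.464, -0.532, 0.466]
wrist_force: [0.4, -0.7, -0.8]
width: 0.0413
```

Run:
```python
from h import *
s=grabw('ws8'); print(s['time_s'],s['ee_pos'],s['wrist_force'],s['width'])
for z in (.12,.0145): print(tgt(s,[.5953,-.0512,z],-7.9))
```

```text
30.75 [ 0.59307675 -0.05266908  0.11666485] [ 0.42705251 -0.68357092 -0.75500231] 0.0413107330402417
(array([-3.3,  2. , -1.7]), array([ 0.15,  0.11, -0.19]), 'yaw now -7.7', 'rows ~1')
(array([102.2,   1.7,  -1.9]), array([ 0.15,  0.11, -0.19]), 'yaw now -7.7', 'rows ~3')
```

View pics/ws8.png

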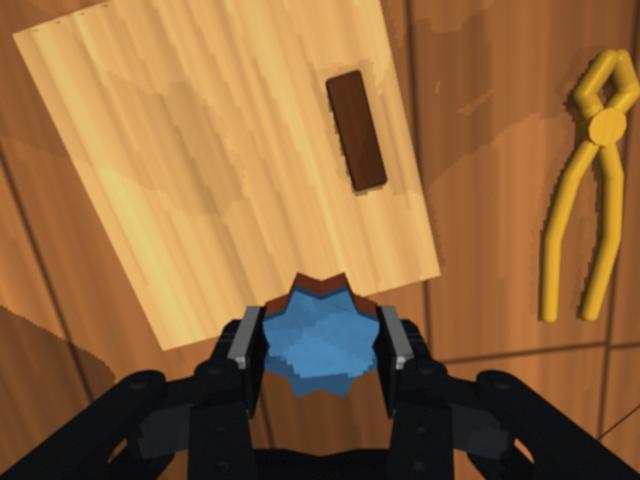

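{"name": "play_rows", "arguments": {"rows": "20 2 -2 0 0 0 1;50 2 -2 0 0 0 1;78 2 -2 0 0 0 1;94 2 -2 0 0 0 1;100 2 -2 0 0 0 1;102 2 -2 0 0 0 1;102 2 -2 0 0 0 1"}}

```text
time_s: 31.5
ee_pos: [0.5956, -0.0492, 0.0155]
tool_rot: [0.532, 0.465, -0.532, 0.467]
wrist_force: [-0.3, 0.6, -0.5]
width: 0.0415
```

{"name": "play_rows", "arguments": {"rows": "0 0 2 0 0 0 1;1 0 2 0 0 0 1;2 0 2 0 0 0 1;2.5 0 2 0 0 0 1"}}

```text
time_s: 31.9
ee_pos: [0.5957, -0.0509, 0.015]
tool_rot: [0.533, 0.464, -0.531, 0.468]
wrist_force: [-6.4, 3.1, 28.3]
width: 0.0417
```

{"name": "play_rows", "arguments": {"rows": "-1 0 0 0 0 0 0.1;-1 0 0 0 0 0 -0.2;-1 0 0 0 0 0 -0.4;-1 0 0 0 0 0 -0.4;-30 0 0 0 0 0 -0.4;-70 0 0 0 0 0 -0.4;-110 0 0 0 0 0 -0.5;-130 0 0 0 0 0 -0.65;-130 0 0 0 0 0 -0.65;-130 0 0 0 0 0 -0.65"}}

```text
time_s: 32.9
ee_pos: [0.5949, -0.0506, 0.1446]
tool_rot: [0.533, 0.464, -0.531, 0.467]
wrist_force: [-0.1, -0.5, -0.3]
width: 0.0705
```

Run:
```python
from h import *
n='ws9'
s=grabw(n); print(s['time_s'],s['ee_pos'],s['wrist_force'],s['width'])
im=cv2.imread(f'pics/{n}.png');hsv=cv2.cvtColor(im,cv2.COLOR_BGR2HSV)
m=cv2.inRange(hsv,(100,120,50),(120,255,255)); k,l,st,ce=cv2.connectedComponentsWithStats(m)
for i in range(1,k):
    if st[i,4]>500: print('blue',st[i],ce[i],wp2w(n,*ce[i],.028).round(4))
print(tgt(s,[.492,.305,.12],25.9))
```

```text
32.9 [ 0.59488541 -0.05056869  0.14458517] [-0.10376822 -0.46388318 -0.29035356] 0.070469617226902
blue [ 290  210   64   61 2771] [321.20353663 239.90508842] [ 0.5956 -0.0505  0.028 ]
(array([  23.3, -149. , -338.9]), array([-33.48,   0.17,  -0.23]), 'yaw now -7.6', 'rows ~8')
```

View pics/ws9.png

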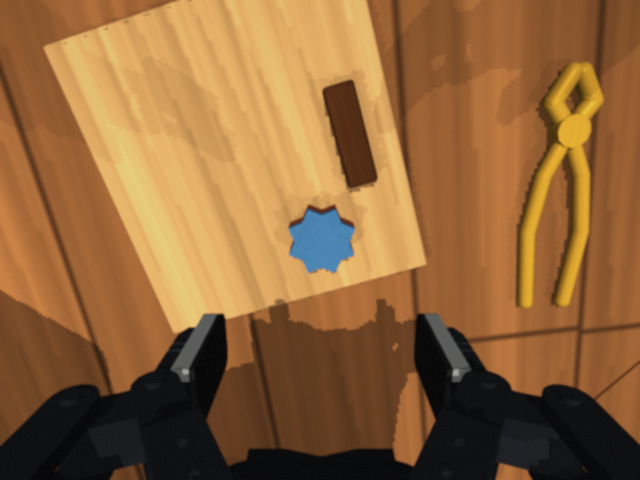

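{"name": "play_rows", "arguments": {"rows": "20 -149 -339 -33.5 0 0 -0.65;20 -149 -339 -33.5 0 0 -0.65;20 -149 -339 -33.5 0 0 -0.65;20 -149 -339 -33.5 0 0 -0.65;20 -149 -339 -33.5 0 0 -0.65;20 -149 -339 -33.5 0 0 -0.65;20 -149 -339 -33.5 0 0 -0.65;20 -149 -339 -33.5 0 0 -0.65;20 -149 -339 -33.5 0 0 -0.65;20 -149 -339 -33.5 0 0 -0.65;20 -149 -339 -33.5 0 0 -0.65"}}

```text
time_s: 34.05
ee_pos: [0.4919, 0.304, 0.1222]
tool_rot: [0.375, 0.598, -0.376, 0.6]
wrist_force: [0.3, -0.5, 0.2]
width: 0.0705
```

Run:
```python
from h import *
from cell import robot
s=robot.state(); print(s['time_s'],s['ee_pos'])
for z in (.12,.0138): print(tgt(s,[.492,.305,z],25.9))
```

```text
34.05 [0.49187181 0.30398914 0.1222166 ]
(array([ 2.2,  0.6, -0.9]), array([-0.03,  0.19, -0.04]), 'yaw now 25.9', 'rows ~1')
(array([108.4,   0.5,  -1.2]), array([-0.03,  0.19, -0.04]), 'yaw now 25.9', 'rows ~3')
```

{"name": "play_rows", "arguments": {"rows": "20 0.5 -1 0 0 0 -0.65;55 0.5 -1 0 0 0 -0.65;85 0.5 -1 0 0 0 -0.65;100 0.5 -1 0 0 0 -0.65;106 0.5 -1 0 0 0 -0.65;108 0.5 -1 0 0 0 -0.65;108 0.5 -1 0 0 0 -0.65"}}

```text
time_s: 34.75
ee_pos: [0.4926, 0.3048, 0.015]
tool_rot: [0.375, 0.598, -0.376, 0.6]
wrist_force: [0.0, 0.5, 0.6]
width: 0.0705
```

Run:
```python
from h import *
s=grabw('wl6'); print(s['time_s'],s['ee_pos'],s['wrist_force'],s['width'])
```

```text
34.75 [0.49261627 0.30477894 0.0149563 ] [0.00179245 0.47841772 0.62157504] 0.07054392323812689
```

View pics/wl6.png

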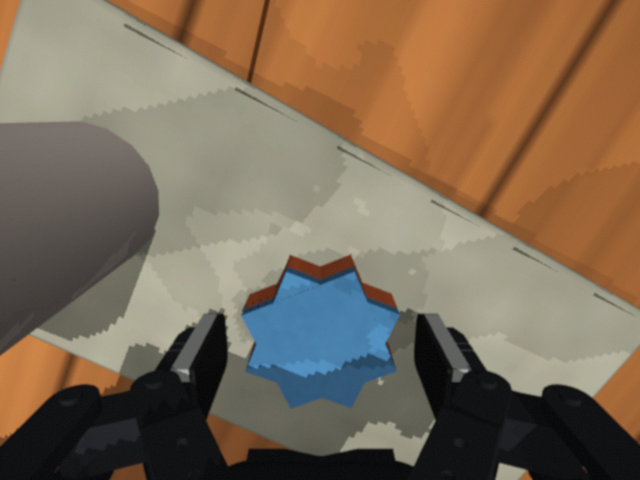

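{"name": "play_rows", "arguments": {"rows": "1 0 0 0 0 0 -0.3;1 0 0 0 0 0 0.1;1 0 0 0 0 0 1;1 0 0 0 0 0 1;1 0 0 0 0 0 1;-10 0 0 0 0 0 1;-40 0 0 0 0 0 1;-75 0 0 0 0 0 1;-105 0 0 0 0 0 1;-105 0 0 0 0 0 1"}}

```text
time_s: 35.8
ee_pos: [0.4937, 0.306, 0.1249]
tool_rot: [0.378, 0.596, -0.373, 0.602]
wrist_force: [0.9, 0.4, -1.3]
width: 0.052
```

Run:
```python
from h import *
s=grabw('wl7'); print(s['time_s'],s['ee_pos'],s['wrist_force'],s['width'])
for z in (.12,.014): print(tgt(s,[.5753,.066,z],25.9))
```

```text
35.8 [0.49370043 0.30596972 0.1248679 ] [ 0.8843167   0.40582344 -1.3201821 ] 0.05202555498034715
(array([  5.4, -31.3, 251.5]), array([-0.03,  0.19, -0.53]), 'yaw now 25.9', 'rows ~6')
(array([111.4, -32.3, 251.2]), array([-0.03,  0.19, -0.53]), 'yaw now 25.9', 'rows ~6')
```

View pics/wl7.png

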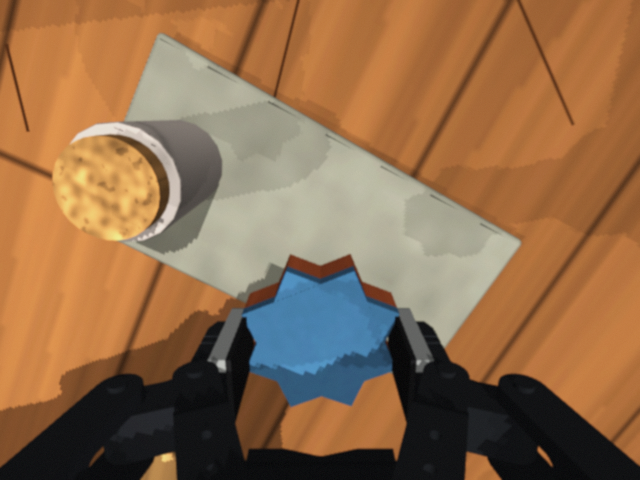

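{"name": "play_rows", "arguments": {"rows": "5 -3 20 0 0 0 1;5 -8 60 0 0 0 1;5 -13 100 0 0 0 1;5 -18 140 0 0 0 1;5 -23 180 0 0 0 1;5 -28 220 0 0 0 1;5 -31 246 0 0 0 1;5 -31 252 0 0 0 1;5 -31 252 0 0 0 1;5 -31 252 0 0 0 1"}}

```text
time_s: 36.85
ee_pos: [0.5744, 0.0661, 0.1178]
tool_rot: [0.376, 0.597, -0.374, 0.601]
wrist_force: [0.7, -0.6, -0.6]
width: 0.0521
```

Run:
```python
from h import *
from cell import robot
s=robot.state(); print(s['time_s'],s['ee_pos'],s['wrist_force'],s['width'])
for z in (.12,.014): print(tgt(s,[.5753,.066,z],25.9))
```

```text
36.85 [0.57439278 0.06612071 0.11781607] [ 0.67518814 -0.6218955  -0.60049999] 0.052121569236650636
(array([-2.2,  0.8,  0.5]), array([-0.01,  0.15, -0.32]), 'yaw now 25.9', 'rows ~1')
(array([103.8,   0.2,   0.2]), array([-0.01,  0.15, -0.32]), 'yaw now 25.9', 'rows ~3')
```

{"name": "play_rows", "arguments": {"rows": "20 0 0 0 0 0 1;50 0 0 0 0 0 1;78 0 0 0 0 0 1;94 0 0 0 0 0 1;100 0 0 0 0 0 1;102 0 0 0 0 0 1;102 0 0 0 0 0 1"}}

```text
time_s: 37.55
ee_pos: [0.5751, 0.0667, 0.0163]
tool_rot: [0.376, 0.597, -0.374, 0.601]
wrist_force: [-0.7, -0.4, -1.1]
width: 0.0522
```

{"name": "play_rows", "arguments": {"rows": "1 0 0.5 0 0 0 1;2 0 0.5 0 0 0 1;2 0 0.5 0 0 0 1"}}

```text
time_s: 37.85
ee_pos: [0.5755, 0.0663, 0.0147]
tool_rot: [0.376, 0.597, -0.374, 0.602]
wrist_force: [-0.5, 0.4, -1.3]
width: 0.052
```

{"name": "play_rows", "arguments": {"rows": "1 0 0 0 0 0 1;2 0 0 0 0 0 1;2 0 0 0 0 0 1"}}

```text
time_s: 38.15
ee_pos: [0.5757, 0.0663, 0.0138]
tool_rot: [0.377, 0.597, -0.374, 0.602]
wrist_force: [-3.3, 0.0, 12.5]
width: 0.0519
```

{"name": "play_rows", "arguments": {"rows": "0 0 0 0 0 0 0.1;0 0 0 0 0 0 -0.3;0 0 0 0 0 0 -0.65;0 0 0 0 0 0 -0.65;-30 0 0 0 0 0 -0.65;-70 0 0 0 0 0 -0.65;-110 0 0 0 0 0 -0.65;-150 0 0 0 0 0 -0.8;-155 0 0 0 0 0 -1;-155 0 0 0 0 0 -1"}}

```text
time_s: 39.15
ee_pos: [0.5747, 0.0663, 0.1697]
tool_rot: [0.377, 0.596, -0.373, 0.602]
wrist_force: [-0.3, 0.0, -0.3]
width: 0.0858
```

Run:
```python
from h import *
n='wl8'
s=grabw(n); print(s['time_s'],s['ee_pos'],s['wrist_force'],s['width'])
im=cv2.imread(f'pics/{n}.png');hsv=cv2.cvtColor(im,cv2.COLOR_BGR2HSV)
m=cv2.inRange(hsv,(100,120,50),(120,255,255)); k,l,st,ce=cv2.connectedComponentsWithStats(m)
for i in range(1,k):
    if st[i,4]>500: print('blue',st[i],ce[i],wp2w(n,*ce[i],.028).round(4))
print(tgt(s,[.3967,.3144,.17],-81.2))
```

```text
39.15 [0.57467893 0.06629072 0.16974149] [-0.32384244  0.03935922 -0.26280448] 0.08582691173452169
blue [ 283  191   74   72 3692] [319.05904659 226.48537378] [0.5741 0.0686 0.028 ]
blue [ 251  340   55   49 1717] [278.0157251  364.01164822] [ 0.5945 -0.0496  0.028 ]
(array([  -2.1,  -51.6, -301. ]), array([107.13,  -0.32,  -0.61]), 'yaw now 25.9', 'rows ~13')
```

View pics/wl8.png

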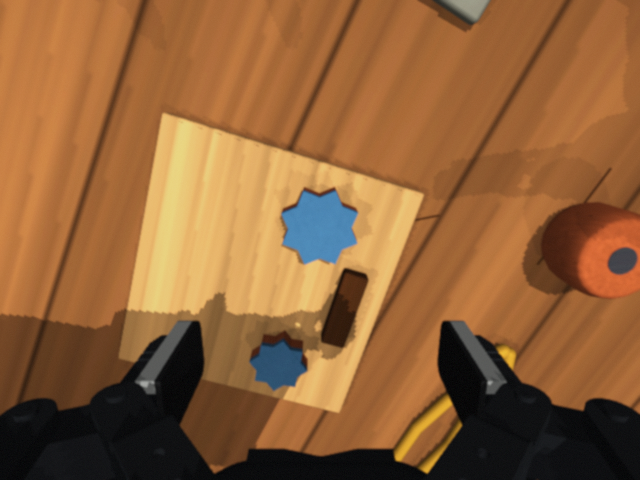

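{"name": "play_rows", "arguments": {"rows": "-5 -52 -301 107 0 -0.5 -1;-5 -52 -301 107 0 -0.5 -1;-5 -52 -301 107 0 -0.5 -1;-5 -52 -301 107 0 -0.5 -1;-5 -52 -301 107 0 -0.5 -1;-5 -52 -301 107 0 -0.5 -1;-5 -52 -301 107 0 -0.5 -1;-5 -52 -301 107 0 -0.5 -1;-5 -52 -301 107 0 -0.5 -1;-5 -52 -301 107 0 -0.5 -1;-5 -52 -301 107 0 -0.5 -1;-5 -52 -301 107 0 -0.5 -1"}}

```text
time_s: 40.4
ee_pos: [0.3952, 0.3139, 0.1702]
tool_rot: [-0.7, -0.101, 0.7, -0.1]
wrist_force: [-0.6, -0.0, 0.1]
width: 0.0852
```

Run:
```python
from h import *
from cell import robot
s=robot.state(); print(s['time_s'],s['ee_pos'],s['wrist_force'],s['width'])
for z in (.17,.05): print(tgt(s,[.3968,.3144,z],-81.2))
```

```text
40.4 [0.39516464 0.31391273 0.17017387] [-0.61448898 -0.04299796  0.06734823] 0.08524011665458553
(array([ 0.2, -0. , -1.7]), array([7.53, 0.06, 0.09]), 'yaw now -73.7', 'rows ~1')
(array([120.2,   0.2,  -1.8]), array([7.53, 0.06, 0.09]), 'yaw now -73.7', 'rows ~3')
```

{"name": "play_rows", "arguments": {"rows": "0 0 -2 7.5 0 0 -1;0 0 -2 7.5 0 0 -1;30 0 -2 7.5 0 0 -1;60 0 -2 7.5 0 0 -1;90 0 -2 7.5 0 0 -1;110 0 -2 7.5 0 0 -1;119 0 -2 7.5 0 0 -1;120 0 -2 7.5 0 0 -1;120 0 -2 7.5 0 0 -1"}}

```text
time_s: 41.3
ee_pos: [0.397, 0.3147, 0.0504]
tool_rot: [-0.705, -0.055, 0.705, -0.054]
wrist_force: [-0.3, -0.6, -0.7]
width: 0.0853
```

Run:
```python
from h import *
s=grabw('wj6'); print(s['time_s'],s['ee_pos'],s['wrist_force'],s['width'])
```

```text
41.3 [0.39703106 0.31468163 0.05038531] [-0.30577132 -0.59866072 -0.72673715] 0.08530480138895714
```

View pics/wj6.png

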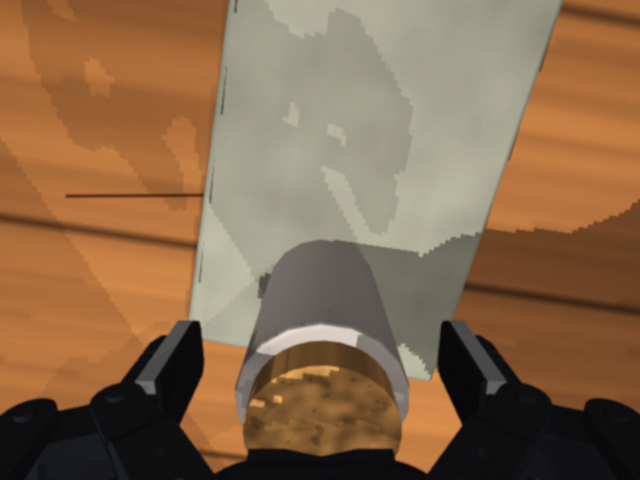

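{"name": "play_rows", "arguments": {"rows": "0 0 0 0 0 0 -0.2;0 0 0 0 0 0 0.2;0 0 0 0 0 0 0.6;0 0 0 0 0 0 1;0 0 0 0 0 0 1;0 0 0 0 0 0 1;-20 0 0 0 0 0 1;-50 0 0 0 0 0 1;-80 0 0 0 0 0 1;-103 0 0 0 0 0 1;-103 0 0 0 0 0 1", "grip_force": 60}}

```text
time_s: 42.45
ee_pos: [0.3981, 0.3152, 0.1565]
tool_rot: [0.706, 0.056, -0.704, 0.053]
wrist_force: [0.2, -0.3, -1.9]
width: 0.0511
```

Run:
```python
from h import *
from cell import robot
s=robot.state(); print(s['time_s'],s['ee_pos'],s['wrist_force'],s['width'])
for z in (.15,.05): print(tgt(s,[.5285,.0045,z],-81.2))
```

```text
42.45 [0.39806701 0.31515309 0.15651001] [ 0.17449618 -0.29548728 -1.88747235] 0.05112553120573094
(array([  5.7, 327.1, -80.8]), array([ 0.1 , -0.25,  0.21]), 'yaw now -81.1', 'rows ~7')
(array([105.7, 327.5, -80.3]), array([ 0.1 , -0.25,  0.21]), 'yaw now -81.1', 'rows ~8')
```

{"name": "play_rows", "arguments": {"rows": "3 25 -6 0 0 0 1;6 65 -16 0 0 0 1;6 105 -26 0 0 0 1;6 145 -36 0 0 0 1;6 185 -46 0 0 0 1;6 225 -56 0 0 0 1;6 265 -65 0 0 0 1;6 300 -74 0 0 0 1;6 320 -79 0 0 0 1;6 327 -81 0 0 0 1;6 327 -81 0 0 0 1;6 327 -81 0 0 0 1"}}

```text
time_s: 43.65
ee_pos: [0.5281, 0.0054, 0.1491]
tool_rot: [0.706, 0.057, -0.704, 0.053]
wrist_force: [0.1, -0.8, -2.4]
width: 0.0508
```

Run:
```python
from h import *
s=grabw('wj7')
print(s['time_s'],s['ee_pos'],s['wrist_force'],s['width'])
for z in (.15,.05): print(tgt(s,[.5291,.0045,z],-81.2))
```

```text
43.65 [0.52807087 0.00541495 0.14913687] [ 0.06168993 -0.7542999  -2.39671776] 0.0507931219823316
(array([-0.9,  1.1, -0.9]), array([ 0.12, -0.19,  0.24]), 'yaw now -81.1', 'rows ~1')
(array([99.1,  1.5, -0.5]), array([ 0.12, -0.19,  0.24]), 'yaw now -81.1', 'rows ~2')
```

View pics/wj7.png

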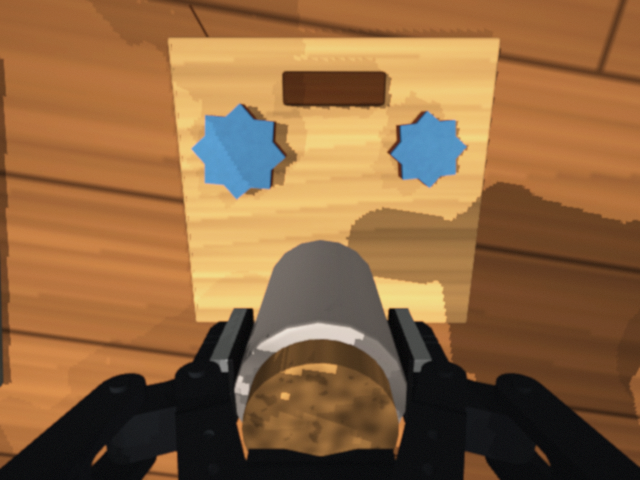

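{"name": "play_rows", "arguments": {"rows": "20 1 -0.5 0 0 0 1;50 1 -0.5 0 0 0 1;75 1 -0.5 0 0 0 1;90 1 -0.5 0 0 0 1;97 1 -0.5 0 0 0 1;99 1 -0.5 0 0 0 1;99 1 -0.5 0 0 0 1"}}

```text
time_s: 44.4
ee_pos: [0.5292, 0.0056, 0.0507]
tool_rot: [0.706, 0.057, -0.704, 0.054]
wrist_force: [-0.3, 0.9, -1.7]
width: 0.0512
```

{"name": "play_rows", "arguments": {"rows": "1 1 0 0 0 0 1;2 1 0 0 0 0 1;2 1 0 0 0 0 1"}}

```text
time_s: 44.7
ee_pos: [0.53, 0.0046, 0.0498]
tool_rot: [0.707, 0.057, -0.703, 0.054]
wrist_force: [0.1, 0.8, 5.0]
width: 0.0508
```

{"name": "play_rows", "arguments": {"rows": "0 0 0 0 0 0 0.3;0 0 0 0 0 0 -0.3;0 0 0 0 0 0 -1;0 0 0 0 0 0 -1;0 0 0 0 0 0 -1;-40 0 0 0 0 0 -1;-80 0 0 0 0 0 -1;-120 0 0 0 0 0 -1;-150 0 0 0 0 0 -1;-200 0 57 9 0 0 -1;-200 0 57 9 0 0 -1;-200 0 57 9 0 0 -1"}}

```text
time_s: 45.9
ee_pos: [0.4714, -0.0054, 0.2518]
tool_rot: [0.71, 0.001, -0.704, -0.002]
wrist_force: [0.8, 0.1, 0.2]
width: 0.0853
```

Run:
```python
from h import *
from cell import robot
n='wfin'
s=grabw(n); print(s['time_s'],s['ee_pos'],s['wrist_force'],s['width'])
im=cv2.imread(f'pics/{n}.png');hsv=cv2.cvtColor(im,cv2.COLOR_BGR2HSV)
m=cv2.inRange(hsv,(100,120,50),(120,255,255)); k,l,st,ce=cv2.connectedComponentsWithStats(m)
for i in range(1,k):
    if st[i,4]>500: print('blue',st[i],ce[i],wp2w(n,*ce[i],.028).round(4))
for c in ('scene','side'):
    cv2.imwrite(f'pics/{c}F.png',robot.grab_frame(c)['pixels'][:,:,::-1])
a=np.hstack([cv2.imread('pics/scene0.png')[160:380,200:460],cv2.imread('pics/sceneF.png')[160:380,200:460]])
cv2.imwrite('pics/cmp.png',cv2.resize(a,None,fx=1.5,fy=1.5))
```

```text
45.9 [ 0.47142959 -0.0053877   0.25179946] [0.80515696 0.090831   0.21709445] 0.0853445524460099
blue [ 352   31   53   58 2005] [377.9605985   59.72718204] [ 0.5958 -0.0516  0.028 ]
blue [ 204   50   67   72 2997] [236.99833166  85.61061061] [0.576  0.0663 0.028 ]
```

View pics/wfin.png

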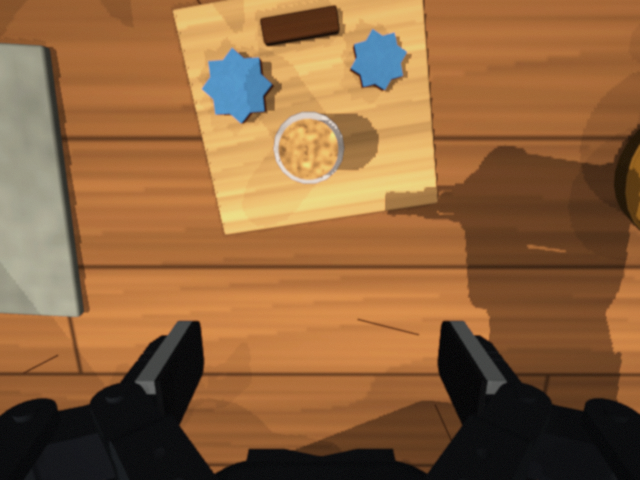

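View pics/cmp.png

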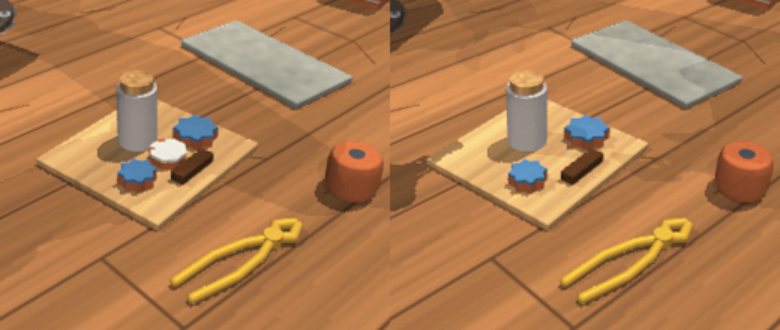

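View pics/sceneF.png

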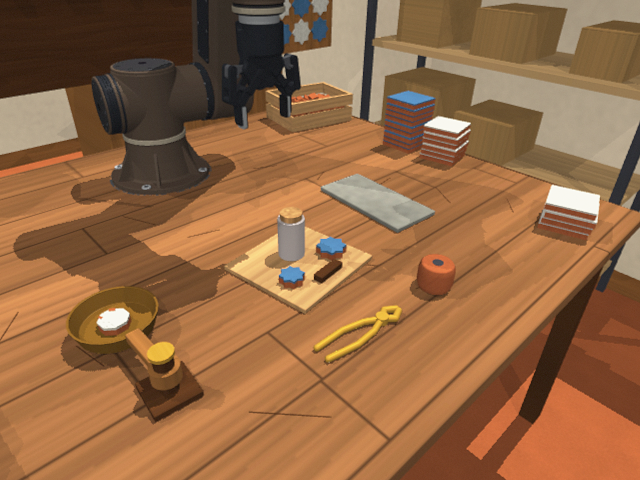

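The final pictures match the starting ones. The stars are within 1–2 mm of their start. The jar sits at about pixel (309,148) in the wrist view, and the scene view is unchanged to about 1 pixel. The octagon is in the cup, and the nippers and mallet have not moved. Handing in.

Run:
```python
from h import *
from cell import robot
print(wp2w('wfin',309,148,.104)); print(robot.state()['joint_vel'].round(4)); print(robot.sign_off())
```

```text
[0.52947654 0.00387011 0.104     ]
[ 0.0032  0.0224 -0.0034  0.0002  0.0015  0.0014]
the job is handed in; nothing more can be done
None
```

I finished the job and handed it in at about 46 s of the 134 s allowed. The sign-off gave no verdict, so what follows rests on my own camera checks.

I moved the jar and both stars onto the slab and laid the octagon flat in the bronze cup while they waited there. Then I put the small star, the large star and the jar back on the board.

| Item | Start (x, y in m) | Final (x, y in m) | Difference |
|---|---|---|---|
| Jar | (0.5284, 0.0047) | (0.5295, 0.0039) | about 1.5 mm |
| Small star | (0.5942, −0.0514) | (0.5958, −0.0516) | about 1.6 mm |
| Large star | (0.5743, 0.0657) | (0.5760, 0.0663) | about 1.8 mm |

- **Octagon:** the wrist view showed it flat in the cup, about 4 pixels (a few mm) from the cup's centre.
- **Bystanders:** the nippers and mallet head look unmoved when the start and end scene pictures are set side by side.
- **Robot:** clear of everything at the end, with the gripper open.

**Disagreements:**
- My first jar position from the two fixed cameras differed from the wrist camera by up to about 10 mm. I used the wrist values, which agreed from two viewpoints.
- One view after setting the large star down put it about 2–3 mm off. The last view showed less than 2 mm, and the limit is 15 mm.
- While setting down the jar on the slab and the small star on the board, the wrist force briefly reached about 30 N.

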